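Load the pot mixer and give it a five-second pulse

TASK

Clear the mixer's track by hanging the empty green basket by its handle on the stand's hook, and stand every specimen pot upright on the floor of a carriage pocket, one to a pocket, while the carriage is still drawn out. Then push the loaded carriage fully home against the drive unit - push the middle of its plate, it jams if pushed off-centre - and only then hold the red pulse button fully down for at least five seconds without a break and let it go. Finally draw the carriage all the way back out with the pots still in it, leave the basket hanging, and do not disturb the soap bottle, reagent bottle or tip box.

Things in the scene. Friction and masses are not known exactly. Their poses are not given: they have to be found in the camera images.
- mixer: the pot mixer, fixed to the bench: a flat aluminium track bed 90 mm wide (its x) and 410 mm long (its y), top 24 mm above the bench, with a white drive unit (120 x 90 mm, 70 mm tall) at the +y end whose inner face is at its y = +130 mm. Origin on the bench under the machine's middle; its +y axis is the direction in which the carriage slides home
- slide (a joint): how far the blue carriage has slid towards the drive unit, m: 0 drawn out, 0.165 fully home (the end stop). It drags with about 3 N and stays where it is left. Pushed more than about 20 mm off its centre line it skews, its keel catches under the bed and it jams hard; let go, it springs straight again. Pushed within 10 mm of the centre line it runs freely
- tray (a point): centre of the carriage's floor (upper surface, 30 mm above the bench); axes as the carriage: y along the slide, x across
- push_point (a point): middle of the outer face of the carriage's push plate, on the yellow centre stripe, 56 mm above the bench. The plate is at the carriage's end farthest from the drive unit: 90 mm wide, 8 mm thick, its top 78 mm above the bench, 24 mm clear of the last pocket wall; push it along the mixer's +y, grip it from above to draw the carriage back
- pulse (a joint): travel of the red pulse button, m: 0 released, 0.006 fully down (about 5 N); springs back; counts as pressed above 0.004
- pulse_top (a point): centre of the top of the red pulse button (34 mm across) on top of the drive unit; press straight down
- basket: empty carrier basket: green open box 70 (x) x 90 (y) x 45 mm, 160 g, with a fixed steel bail handle of 10 mm round bar in its y-z plane: uprights at y = +-43 mm, top bar with its centre line 115 mm (ends) to 124 mm (middle) above the underside. Origin: centre of the underside. It starts on the mixer's track between carriage and drive unit, in the carriage's way
- handle_mid (a point): middle (highest point) of the basket's handle bar, on its centre line; axes as the basket, y along the bar
- stand: white pipette stand, fixed; base plate 10 mm thick. A steel hook rod (10 mm round) sticks out along its -x axis, at y = 0, from a black crossbar (centre 210 mm up, 30 mm high, front face at x = +49 mm, reaching to y = +235 mm). Two pipettes are parked from y = +87 mm on, tops 290 mm up. Origin on the bench straight below the hook's seat
- hook_seat (a point): top of the hook rod at its resting place, 210 mm above the bench; axes as the stand. The rod runs from here 49 mm along +x to the crossbar and 45 mm along -x to the upturned tip
- hook_tip (a point): top of the hook's upturned tip, 230 mm above the bench, 52 mm from the seat along the stand's -x
- pocket0 (a point): centre of the floor of carriage pocket 0, 30 mm above the bench: 44 mm (along the slide) x 48 mm (across), walls 24 mm high and 4 mm thick, pitch 48 mm; pocket 0 is nearest the drive unit
- pocket1 (a point): centre of the floor of carriage pocket 1, 30 mm above the bench: 44 mm (along the slide) x 48 mm (across), walls 24 mm high and 4 mm thick, pitch 48 mm; pocket 0 is nearest the drive unit
- pocket2 (a point): centre of the floor of carriage pocket 2, 30 mm above the bench: 44 mm (along the slide) x 48 mm (across), walls 24 mm high and 4 mm thick, pitch 48 mm; pocket 0 is nearest the drive unit
- pocket3 (a point): centre of the floor of carriage pocket 3, 30 mm above the bench: 44 mm (along the slide) x 48 mm (across), walls 24 mm high and 4 mm thick, pitch 48 mm; pocket 0 is nearest the drive unit
- pot0: white specimen pot with red cap, 36 mm across, 48 mm tall, 60 g, heavier at the bottom; origin at the centre of its underside, z up. Two to four pots are present
- pot1: white specimen pot with yellow cap, 36 mm across, 48 mm tall, 60 g, heavier at the bottom; origin at the centre of its underside, z up. Two to four pots are present
- pot2: white specimen pot with orange cap, 36 mm across, 48 mm tall, 60 g, heavier at the bottom; origin at the centre of its underside, z up. Two to four pots are present
- pot3: white specimen pot with grey cap, 36 mm across, 48 mm tall, 60 g, heavier at the bottom; origin at the centre of its underside, z up. Two to four pots are present
- soap: yellow soap bottle, 72 mm across, 160 mm tall; bystander; origin under its centre
- reagent: white reagent bottle with a blue cap, 34 mm across, 75 mm tall; bystander; origin under its centre
- tipbox: closed green pipette-tip box 80 x 120 x 60 mm; bystander; origin under its centre

How it is judged:
On the way, in this order (a step that is already met when the one before it is completed fails the run):
1. the basket hangs on the hook and every pot present stands in a carriage pocket, with the carriage still drawn out (less than 60 mm along) (x of pot0 in the frame of tray between -0.012 and 0.012 m and y of pot0 in the frame of tray between -0.1 and 0.1 m and z of pot0 in the frame of tray between -0.004 and 0.005 m and angle between each of pot0, pot1, pot2, pot3's own z axis and vertical below 0.12 rad and x of pot1 in the frame of tray between -0.012 and 0.012 m and y of pot1 in the frame of tray between -0.1 and 0.1 m and z of pot1 in the frame of tray between -0.004 and 0.005 m and x of pot2 in the frame of tray between -0.012 and 0.012 m and y of pot2 in the frame of tray between -0.1 and 0.1 m and z of pot2 in the frame of tray between -0.004 and 0.005 m and x of pot3 in the frame of tray between -0.012 and 0.012 m and y of pot3 in the frame of tray between -0.1 and 0.1 m and z of pot3 in the frame of tray between -0.004 and 0.005 m and horizontal distance between handle_mid and hook_seat below 0.045 m and height (world z) of basket above 0.06 m and angle between basket's own z axis and vertical below 0.35 rad and contact force between basket and stand above 0.4 N and value of joint slide below 0.06 m), for 0.3 s.
2. the loaded carriage is fully home (within 5 mm) (value of joint slide above 0.16 m and x of pot0 in the frame of tray between -0.012 and 0.012 m and y of pot0 in the frame of tray between -0.1 and 0.1 m and z of pot0 in the frame of tray between -0.004 and 0.005 m and angle between each of pot0, pot1, pot2, pot3's own z axis and vertical below 0.12 rad and x of pot1 in the frame of tray between -0.012 and 0.012 m and y of pot1 in the frame of tray between -0.1 and 0.1 m and z of pot1 in the frame of tray between -0.004 and 0.005 m and x of pot2 in the frame of tray between -0.012 and 0.012 m and y of pot2 in the frame of tray between -0.1 and 0.1 m and z of pot2 in the frame of tray between -0.004 and 0.005 m and x of pot3 in the frame of tray between -0.012 and 0.012 m and y of pot3 in the frame of tray between -0.1 and 0.1 m and z of pot3 in the frame of tray between -0.004 and 0.005 m), for 0.2 s.
3. the pulse button is held down for 5 s without a break, carriage home (value of joint pulse above 0.004 m and value of joint slide above 0.16 m), for 5 s.
4. the button is let go (value of joint pulse below 0.0015 m and value of joint slide above 0.16 m), for 0.2 s.
5. the loaded carriage is drawn all the way back out (within 10 mm) (value of joint slide below 0.01 m and x of pot0 in the frame of tray between -0.012 and 0.012 m and y of pot0 in the frame of tray between -0.1 and 0.1 m and z of pot0 in the frame of tray between -0.004 and 0.005 m and angle between each of pot0, pot1, pot2, pot3's own z axis and vertical below 0.12 rad and x of pot1 in the frame of tray between -0.012 and 0.012 m and y of pot1 in the frame of tray between -0.1 and 0.1 m and z of pot1 in the frame of tray between -0.004 and 0.005 m and x of pot2 in the frame of tray between -0.012 and 0.012 m and y of pot2 in the frame of tray between -0.1 and 0.1 m and z of pot2 in the frame of tray between -0.004 and 0.005 m and x of pot3 in the frame of tray between -0.012 and 0.012 m and y of pot3 in the frame of tray between -0.1 and 0.1 m and z of pot3 in the frame of tray between -0.004 and 0.005 m), for 0.2 s.
At the end, for the whole second after the job is handed in: Every pot present upright (0.12 rad) on a pocket floor, carriage within 10 mm of fully out, button up, and the basket hanging still by its handle on the hook: handle middle within 45 mm of the seat seen from above, tilt under 0.35 rad, underside over 60 mm up (all of step 5 and horizontal distance between handle_mid and hook_seat below 0.045 m and height (world z) of basket above 0.06 m and angle between basket's own z axis and vertical below 0.35 rad and contact force between basket and stand above 0.4 N and value of joint pulse below 0.0015 m and linear speed of basket below 0.05 m/s and linear speed of each of pot0, pot1, pot2, pot3 below 0.02 m/s); the robot touches nothing.
It fails at once if the pulse button is pressed while the carriage is not home (value of joint pulse above 0.003 m and value of joint slide below 0.155 m).
It fails at once if the soap bottle is moved by more than 20 mm or tipped (distance of soap from where it was at the start of the episode above 0.02 m or angle between soap's own z axis and vertical above 0.3 rad).
It fails at once if the reagent bottle is moved by more than 20 mm or tipped (distance of reagent from where it was at the start of the episode above 0.02 m or angle between reagent's own z axis and vertical above 0.3 rad).
It fails at once if the tip box is moved by more than 20 mm or tipped (distance of tipbox from where it was at the start of the episode above 0.02 m or angle between tipbox's own z axis and vertical above 0.3 rad).
Of pot0, pot1, pot2, pot3 only 2 to 4 are there at a start; the rules pass over those that are not, and their reading is None.
At some moment in a run one of pot0, pot1, pot2, pot3 may be knocked a few centimetres aside while the robot is not near it.
It also fails if it takes over 200 s, if anything falls off the work surface, if the arm or the gripper's body presses on something with over 40 N, if the wrist force passes 120 N, or if a joint passes its speed limit or range.

ROBOT

A 7-joint arm with a two-finger parallel gripper is mounted at the origin on the work surface. World frame = base frame: x ahead of the robot, y to its left, z up, the work surface at z = 0. Lengths are in m, angles in rad, forces in N, time in s.
With the tool pointing down it reaches from about 0.425 to 0.875 m from the base axis. Payload 4.7 kg.
Tool frame: the origin (TCP) lies at the very end of the fingers, on their centre line; the grasp point (between the pads) lies 19 mm behind it (ctrl.grasp_offset is the distance from the TCP to the grasp point, in m); z points along the fingers, y is the direction in which the jaws open and shut (so a half turn about z gives the same grasp; the last joint's range is limited). The gripper opens to 87 mm and grips with 3 to 60 N. Pads are 19 mm wide; open, the fingers measure 117 mm over their backs; the gripper's body (75 mm by 190 mm) begins 51 mm behind the grasp point.
Start: joints at [-1.156, 0.321, -0.07, 1.45, 0.023, 1.371, -0.057], TCP at [0.254, 0.598, 0.223] pointing down, gripper open.
Joint ranges: [-2.86, 2.86], [-0.3, 2.09], [-1.38, 1.24], [0.06, 2.45], [-1.56, 4.7], [0.09, 2.05], [-2.69, 2.69]. Speed limits (rad/s): [2.57, 2.57, 3.14, 3.14, 3.14, 3.14, 3.14].

INTERFACE

Orientations are given as a rotation vector (axis times angle).
In Python, from bench import ctrl gives the robot as it stands.
- The arm moves only by the shell command python3 -m creep 'ROWS' [FORCE]. ROWS is JSON, a list that holds one entry, the list of rows, each a list of 7 numbers: the opening, from 0 (shut) to 1 (fully open), then the shift along the tool's x, y, z in mm, then the turn, a rotation vector about the tool's x, y, z in rad. In form: [[[grip, dx, dy, dz, rx, ry, rz], ...]]. A call has 1 to 5 rows; each row is the pose to reach, as a shift and turn from the pose commanded when the call began, along the tool's axes at that moment; what a row does not reach only later rows make up. A row lasts 1/10 s, in which the tool goes at most 50 mm and 8.59 degrees, less where a joint would pass 70% of its speed; a pose out of reach is approached as far as the arm can. A call with a gripper value outside its range is refused whole. The fingers move at their own pace and stop on an object; FORCE is the grip in N (left out, the last holds). Time passes only in rows, so rows that repeat a pose let the fingers close. It gives the time, the measured TCP pose, the force and the opening at its end, in the units of the state.
- ctrl.get_state(): the state, without advancing time (a new reading comes with each control period).
- ctrl.get_image(name): name is "side" or "top" or "wrist"; returns the picture (420x560x3 uint8, red, green, blue); there is no depth.
- ctrl.camera_params(name): a dict with "K" (3x3 intrinsics, pixels), "k1" (the pictures are not rectified: a ray, as slopes to the right and down, at radius r is drawn at 1 + k1 r^2 times it, then the intrinsics apply), "pose" (4x4, takes a point from camera to world coordinates). Camera axes: x right, y down, z forward; pixel columns grow to the right and rows downward; lengths in m; the calibration is good to about 2 mm. A picture is of the moment at which its call begins: read the wrist's pose just before it. camera_params takes no time and is no camera call; for the wrist camera it gives the pose at the moment of the call.
- ctrl.close_job(): hands the job in, once; it reports no verdict.
The state is a dict: "time": time; "joint_positions": joint angles; "qd": joint speeds; "joint_torque": joint torques, N m; "position": TCP position; "tool_rot": TCP orientation; "ft_force": force on the tool from outside, world axes, zero at the start; "torque": the same for the moment, N m; "grip_width": opening from 0.0 (shut) to 1.0 (fully open).
Only numpy, scipy, OpenCV 4.12 (cv2) and the standard library are available. Lean on these libraries where they do the work, as an engineer would, in place of code of your own. Each camera call takes 0.05 s, during which the arm holds its last target. There are 200 camera calls.

## Working session

There is one attempt and no reset: what is moved stays moved. The work goes in short steps, Python scripts to look and compute and a shell command to move; the robot and the scene stay as the last step left them, time stands still between calls to the robot, and variables do not carry over. Pictures are saved under pics/ and viewed, about 12 in all and at most 16, crops included, and the job is handed in when it is done.

```bash
ls; mkdir -p pics; cat > h.py <<'E'
import numpy as np, cv2
from bench import ctrl
from scipy.spatial.transform import Rotation as R
def snap(name,fn=None):
    p=ctrl.camera_params(name); im=ctrl.get_image(name)
    if fn: cv2.imwrite('pics/'+fn,cv2.cvtColor(im,cv2.COLOR_RGB2BGR))
    return im,p
def ray(p,u,v):
    K=np.array(p['K']);d=np.array([(u-K[0,2])/K[0,0],(v-K[1,2])/K[1,1]])
    k=p['k1'];s=d.copy()
    for _ in range(20): s=d/(1+k*(s@s))
    T=np.array(p['pose']); return T[:3,3],T[:3,:3]@np.array([s[0],s[1],1])
def plane(p,u,v,z):
    o,d=ray(p,u,v); return o+d*(z-o[2])/d[2]
def proj(p,X):
    T=np.array(p['pose']);c=T[:3,:3].T@(np.array(X)-T[:3,3]);s=c[:2]/c[2];s=s*(1+p['k1']*(s@s))
    K=np.array(p['K']);return np.array([K[0,0]*s[0]+K[0,2],K[1,1]*s[1]+K[1,2]])
def tool():
    s=ctrl.get_state();return np.array(s['position']),R.from_rotvec(s['tool_rot'])
def go(target,yaw=None):
    """print shift in tool mm from current measured pose to TCP target; yaw=world direction angle wanted for tool y (mod pi), tool down"""
    p,r=tool(); print('shift mm',np.round(r.inv().apply(np.array(target)-p)*1000,1))
    if yaw is not None:
        best=None
        for k in (0,np.pi):
            y=np.array([np.cos(yaw+k),np.sin(yaw+k),0]);z=np.array([0,0,-1.]);x=np.cross(y,z)
            q=r.inv()*R.from_matrix(np.c_[x,y,z]); print('turn',np.round(q.as_rotvec(),3))
E
python3 - <<'E'
from h import *
for n in('top','side','wrist'):
    im,p=snap(n,n+'0.png'); print(n,np.round(p['K'],1).tolist(),p['k1'],np.round(p['pose'],3).tolist())
s=ctrl.get_state(); print(s)
print(tool()[1].as_matrix().round(3))
E
```

```text
pics
top [[517.0, 0.0, 294.7], [0.0, 517.0, 207.3], [0.0, 0.0, 1.0]] -0.0550025033915823 [[0.011, -0.995, 0.101, 0.38], [-1.0, -0.011, 0.0, -0.074], [0.001, -0.101, -0.995, 1.824], [0.0, 0.0, 0.0, 1.0]]
side [[381.5, 0.0, 282.3], [0.0, 381.5, 206.7], [0.0, 0.0, 1.0]] -0.07412024478419449 [[0.973, -0.127, 0.192, 0.372], [-0.23, -0.608, 0.76, -0.814], [0.02, -0.784, -0.621, 0.77], [0.0, 0.0, 0.0, 1.0]]
wrist [[309.6, 0.0, 281.9], [0.0, 309.6, 209.9], [0.0, 0.0, 1.0]] -0.017675615732460338 [[0.39, 0.877, 0.28, 0.176], [0.921, -0.371, -0.12, 0.631], [-0.001, 0.305, -0.952, 0.382], [0.0, 0.0, 0.0, 1.0]]
{'time': 0.15, 'joint_positions': array([-1.15587881,  0.32162589, -0.0700678 ,  1.45140616,  0.02259054,
        1.37080347, -0.0569267 ]), 'qd': array([ 0.00033415, -0.00232135, -0.00048995, -0.00319714,  0.00118899,
       -0.00193769, -0.00030121]), 'joint_torque': array([-2.28640406e-04, -4.91791749e+01, -4.04648473e-01, -3.12882507e+01,
       -6.39142469e-02,  4.03579522e-02,  9.15805663e-05]), 'position': array([0.25349507, 0.59807019, 0.22172434]), 'tool_rot': array([-6.25386013e-01, -3.07850418e+00,  2.26482164e-03]), 'ft_force': array([ 0.50668755,  0.46466878, -0.3204045 ]), 'torque': array([ 0.02882015, -0.00506296, -0.03245566]), 'grip_width': 0.9962166967717832}
[[-0.921  0.39  -0.   ]
 [ 0.39   0.921 -0.001]
 [-0.    -0.001 -1.   ]]
```

View pics/top0.png

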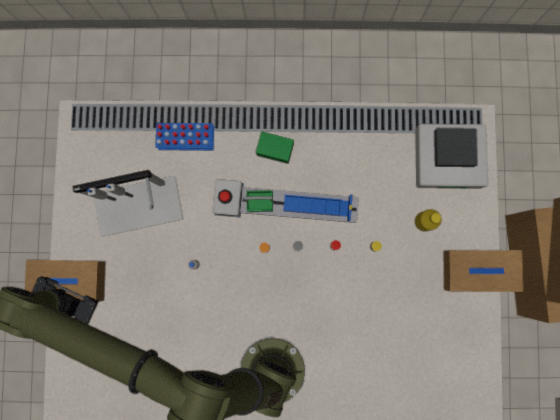

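View pics/side0.png

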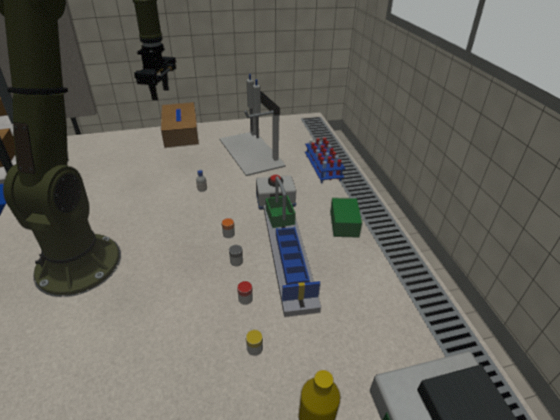

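The top view shows four pots: orange (264,248), grey (298,246), red (336,245) and yellow (376,246). The reagent bottle is at (194,265), the mixer runs from the button (225,197) to the push plate (353,208), and the hook rod is at about (151,190). The side view agrees with this layout.

```bash
python3 - <<'E'
from h import *
im=cv2.cvtColor(cv2.imread('pics/top0.png'),cv2.COLOR_BGR2RGB); p=ctrl.camera_params('top')
hsv=cv2.cvtColor(im,cv2.COLOR_RGB2HSV)
def comp(name,lo,hi,z,roi,mina=8):
    m=cv2.inRange(hsv,np.array(lo),np.array(hi)); k=np.zeros_like(m); x0,y0,x1,y1=roi;k[y0:y1,x0:x1]=m[y0:y1,x0:x1]
    n,l,st,c=cv2.connectedComponentsWithStats(k)
    for i in range(1,n):
        if st[i,4]>=mina: print(name,st[i].tolist(),c[i].round(1),plane(p,*c[i],z).round(4), cv2.minAreaRect(np.argwhere(l==i)[:,::-1].astype(np.float32)) if st[i,4]>150 else '')
comp('redcap',[0,150,90],[6,255,255],.048,(320,230,350,260))
comp('orange',[8,150,90],[16,255,255],.048,(250,235,280,260))
comp('yellow',[20,150,90],[35,255,255],.048,(365,235,390,260))
comp('button',[0,150,90],[6,255,255],.08,(210,180,240,215))
comp('blue',[100,120,60],[125,255,255],.045,(270,180,370,230))
comp('stripe',[18,120,90],[35,255,255],.07,(340,190,365,225),2)
comp('green',[45,120,30],[85,255,255],.04,(240,180,280,220))
comp('tip',[45,120,30],[85,255,255],.06,(250,125,300,170))
comp('soap',[18,120,60],[35,255,255],.16,(410,200,450,240))
comp('reag',[95,100,60],[125,255,255],.075,(185,255,205,275),3)
for n,(u,v),z in [('grey',(298,246),.048),('hooktip',(152,208),.23),('bar end',(151,174),.225),('barfar',(76,188),.225)]: print(n,plane(p,u,v,z).round(4))
big=np.vstack([cv2.resize(im[160:260,60:260],(800,400),interpolation=cv2.INTER_CUBIC)])
cv2.imwrite('pics/c1.png',cv2.cvtColor(big,cv2.COLOR_RGB2BGR))
E
```

```text
redcap [331, 241, 10, 9, 60] [335.4 244.8] [ 0.4338 -0.2149  0.048 ] 
orange [260, 243, 9, 9, 63] [264.  247.1] [0.423  0.0299 0.048 ] 
yellow [372, 242, 9, 8, 61] [375.9 245.5] [ 0.4324 -0.3541  0.048 ] 
button [220, 191, 10, 10, 78] [224.1 195.7] [0.5953 0.1666 0.08  ] 
blue [283, 195, 69, 26, 1075] [317.5 205.2] [ 0.5699 -0.1526  0.045 ] ((317.0, 207.5), (25.0, 68.0), 90.0)
stripe [349, 206, 3, 3, 8] [350.1 206.9] [ 0.5626 -0.263   0.07  ] 
green [247, 191, 25, 5, 118] [259.6 193. ] [0.6108 0.0488 0.04  ] 
green [247, 200, 26, 11, 264] [259.4 205.1] [0.5686 0.0487 0.04  ] ((259.5, 205.0), (10.0, 25.0), 90.0)
tip [257, 132, 36, 30, 765] [274.5 146.8] [ 0.7706 -0.0013  0.06  ] ((274.3675842285156, 146.84896850585938), (33.23946762084961, 23.28619956970215), 15.068489074707031)
soap [415, 210, 26, 21, 428] [427.7 219.9] [ 0.5134 -0.5053  0.16  ] ((427.5, 220.0), (20.0, 25.0), 90.0)
reag [189, 262, 5, 5, 19] [191.  264.2] [0.362  0.2738 0.075 ] 
grey [ 0.4282 -0.0866  0.048 ]
hooktip [0.5359 0.3701 0.23  ]
bar end [0.6437 0.3789 0.225 ]
barfar [0.5971 0.616  0.225 ]
```

View pics/c1.png

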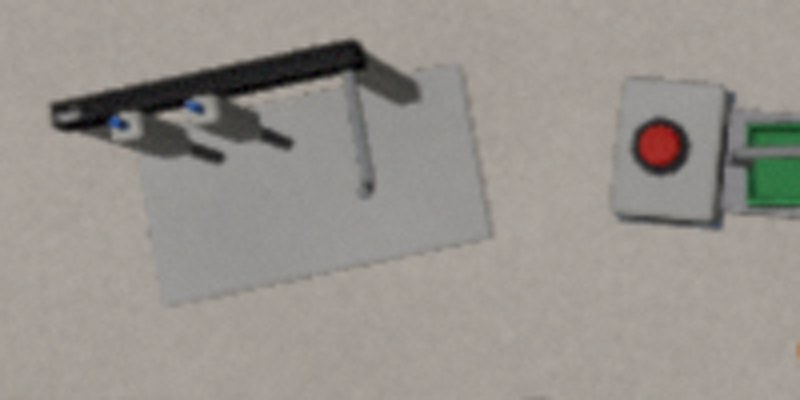

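The zoomed crop shows the hook tip at full-frame (151.8,207), the rod root at (147.5,178), and the basket bail lying along the mixer axis. Next I'll hover over the basket and look from the wrist.

```bash
python3 - <<'E'
from h import *
go([.57,.03,.29],-0.076)
E
```

```text
shift mm [-513.1 -399.6  -67.7]
turn [-1.000e-03  1.000e-03  1.246e+00]
turn [-1.000e-03 -1.000e-03 -1.896e+00]
```

```bash

python3 -m creep '[[[1,-170,-133,-68,0,0,0],[1,-170,-133,-68,0,0,0],[1,-170,-133,-68,0,0,0],[1,-170,-133,-68,0,0,0],[1,-170,-133,-68,0,0,0]]]' 50
python3 -m creep '[[[1,-170,-133,0,0,0,0],[1,-170,-133,0,0,0,0],[1,-170,-133,0,0,0,0],[1,-170,-133,0,0,0,0],[1,-170,-133,0,0,0,0]]]'
python3 -m creep '[[[1,-173,-133,0,0,0,0],[1,-173,-133,0,0,0,0],[1,-173,-133,0,0,0,0],[1,-173,-133,0,0,0,0],[1,-173,-133,0,0,0,0]]]'
python3 -m creep '[[[1,0,0,0,0,0,0.62],[1,0,0,0,0,0,0.62],[1,0,0,0,0,0,0.62],[1,0,0,0,0,0,0.62],[1,0,0,0,0,0,0.62]]]'
python3 -m creep '[[[1,0,0,0,0,0,0.62],[1,0,0,0,0,0,0.62],[1,0,0,0,0,0,0.62],[1,0,0,0,0,0,0.62],[1,0,0,0,0,0,0.62]]]'
python3 - <<'E'
from h import *
im,p=snap('wrist','w1.png'); print(tool()[0],tool()[1].as_matrix().round(3),ctrl.get_state()['joint_positions'])
E
```

```text
time: 0.65
position: [0.3615, 0.4056, 0.2922]
tool_rot: [0.633, 3.075, 0.001]
ft_force: [1.3, 0.0, 0.3]
grip_width: 0.996
time: 1.15
position: [0.4656, 0.2144, 0.2907]
tool_rot: [0.639, 3.074, -0.003]
ft_force: [0.4, -0.6, 0.0]
grip_width: 1.0
time: 1.65
position: [0.5716, 0.0243, 0.2904]
tool_rot: [0.637, 3.075, -0.005]
ft_force: [-1.0, 0.2, 0.0]
grip_width: 1.001
time: 2.15
position: [0.5701, 0.031, 0.2902]
tool_rot: [-1.536, -2.74, 0.001]
ft_force: [-0.1, -0.8, 0.2]
grip_width: 1.0
time: 2.65
position: [0.5702, 0.031, 0.2904]
tool_rot: [-2.296, -2.144, 0.0]
ft_force: [-0.2, 0.4, -0.8]
grip_width: 0.999
[0.57018799 0.0310272  0.29040866] [[ 0.067  0.998 -0.   ]
 [ 0.998 -0.067 -0.   ]
 [-0.    -0.    -1.   ]] [-0.57331862  0.13165738  0.52731618  1.56420273 -0.06645718  1.46394602
 -0.10952579]
```

View pics/w1.png

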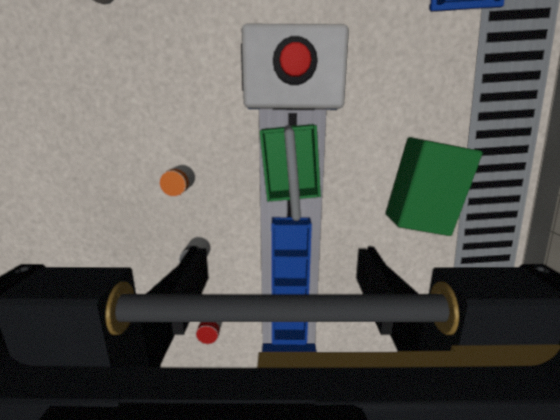

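The wrist view shows the bail running from about (291,124) to (296,217), the basket rim corners at (262,130), (317,126), (320,196) and (266,200), and the button at (295,60).

```bash
python3 - <<'E'
from h import *
p=ctrl.camera_params('wrist'); im=cv2.cvtColor(cv2.imread('pics/w1.png'),cv2.COLOR_BGR2RGB)
for n,uv,z in [('barfar',(291,126),.139),('barnear',(296,216),.139),('mid?',(293,165),.148),('c',(262,130),.069),('c',(317,126),.069),('c',(320,196),.069),('c',(266,200),.069),('button',(295,60),.08),('orange',(173,183),.048)]: print(n,plane(p,*uv,z).round(4))
hsv=cv2.cvtColor(im,cv2.COLOR_RGB2HSV)
for n,lo,hi,roi in [('bed/blue',[100,120,60],[125,255,255],(260,210,325,350)),('unit',[0,0,120],[180,30,255],(240,20,350,110))]:
    m=cv2.inRange(hsv,np.array(lo),np.array(hi));x0,y0,x1,y1=roi
    q=[]
    for v in range(y0,y1,8):
        c=np.flatnonzero(m[v,x0:x1])
        if len(c)>5:q.append((v,x0+c.min(),x0+c.max()))
    print(n,q)
E
```

```text
barfar [0.5838 0.1008 0.139 ]
barnear [0.5837 0.0078 0.139 ]
mid? [0.5834 0.064  0.148 ]
c [0.5505 0.0952 0.069 ]
c [0.6164 0.0954 0.069 ]
c [0.6174 0.0086 0.069 ]
c [0.5482 0.0079 0.069 ]
button [0.5936 0.1676 0.08  ]
orange [0.4247 0.0338 0.048 ]
bed/blue [(218, np.int64(273), np.int64(308)), (226, np.int64(272), np.int64(310)), (234, np.int64(272), np.int64(310)), (242, np.int64(272), np.int64(310)), (250, np.int64(272), np.int64(310)), (258, np.int64(272), np.int64(309)), (266, np.int64(272), np.int64(309)), (274, np.int64(272), np.int64(309)), (282, np.int64(272), np.int64(308)), (290, np.int64(272), np.int64(308)), (322, np.int64(272), np.int64(307)), (330, np.int64(272), np.int64(306)), (338, np.int64(272), np.int64(306)), (346, np.int64(263), np.int64(314))]
unit [(20, np.int64(240), np.int64(349)), (28, np.int64(240), np.int64(349)), (36, np.int64(240), np.int64(349)), (44, np.int64(240), np.int64(349)), (52, np.int64(240), np.int64(349)), (60, np.int64(240), np.int64(349)), (68, np.int64(240), np.int64(349)), (76, np.int64(240), np.int64(349)), (84, np.int64(240), np.int64(349)), (92, np.int64(240), np.int64(349)), (100, np.int64(240), np.int64(349)), (108, np.int64(240), np.int64(349))]
```

```bash

python3 -m creep '[[[1,0,13,0,0,0,-0.067],[1,0,13,100,0,0,-0.067],[1,0,13,140,0,0,-0.067],[1,0,13,166,0,0,-0.067],[1,0,13,166,0,0,-0.067]]]' 50
python3 -m creep '[[[1,0,0,0,0,0,0],[0,0,0,0,0,0,0],[0,0,0,0,0,0,0],[0,0,0,0,0,0,0],[0,0,0,0,0,0,0]]]' 50
python3 -m creep '[[[0,0,0,0,0,0,0],[0,0,0,0,0,0,0],[0,0,0,0,0,0,0],[0,0,0,-20,0,0,0],[0,0,0,-40,0,0,0]]]' 50
python3 -m creep '[[[0,0,0,-40,0,0,0],[0,0,0,-80,0,0,0],[0,0,0,-110,0,0,0],[0,0,0,-110,0,0,0],[0,0,0,-110,0,0,0]]]' 50
python3 - <<'E'
from h import *
im,p=snap('wrist','w2.png'); print(tool()[0],tool()[1].as_matrix().round(3))
im,p=snap('top','t2.png')
E
```

```text
time: 3.2
position: [0.5793, 0.0299, 0.1188]
tool_rot: [-2.215, -2.22, 0.011]
ft_force: [0.3, -0.0, 0.1]
grip_width: 1.001
time: 3.7
position: [0.5841, 0.0302, 0.1259]
tool_rot: [2.223, 2.218, 0.003]
ft_force: [-0.0, -0.4, -0.4]
grip_width: 0.72
time: 4.2
position: [0.5827, 0.03, 0.1644]
tool_rot: [-2.224, -2.218, 0.002]
ft_force: [0.1, 0.5, -0.1]
grip_width: 0.265
time: 4.7
position: [0.5835, 0.03, 0.2749]
tool_rot: [2.224, 2.218, 0.002]
ft_force: [-0.4, -0.8, 0.2]
grip_width: 0.005
[0.58281851 0.03011388 0.27368936] [[ 0.003  1.    -0.001]
 [ 1.    -0.003 -0.   ]
 [-0.    -0.001 -1.   ]]
```

View pics/w2.png

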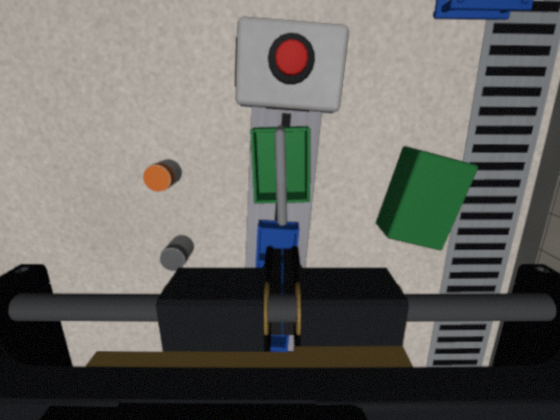

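The fingers close at about 0.9 of full opening per second, so I lifted before they had gripped. The basket appears undisturbed: its bail now runs from (279,128) to (283,222). I'll redo the grasp with a smaller opening and a longer close.

```bash

python3 - <<'E'
from h import *
p=ctrl.camera_params('wrist')
for n,uv,z in [('barfar',(279,128),.139),('barnear',(283,222),.139),('mid',(280,170),.148),('c',(251,128),.069),('c',(309,127),.069),('c',(310,201),.069),('c',(253,203),.069)]: print(n,plane(p,*uv,z).round(4))
E
python3 -m creep '[[[0.5,0,0,0,0,0,0],[0.5,0,0,0,0,0,0],[0.5,0,0,0,0,0,0],[0.5,0,0,0,0,0,0],[0.5,0,0,0,0,0,0]]]' 50
```

```text
barfar [0.5798 0.0996 0.139 ]
barnear [0.5833 0.0074 0.139 ]
mid [0.5806 0.0621 0.148 ]
c [0.5469 0.0961 0.069 ]
c [0.6131 0.097  0.069 ]
c [0.6164 0.0092 0.069 ]
c [0.5465 0.0067 0.069 ]
time: 5.3
position: [0.5833, 0.03, 0.2745]
tool_rot: [-2.225, -2.218, 0.0]
ft_force: [0.3, -0.6, 0.1]
grip_width: 0.374
```

```bash

python3 -m creep '[[[0.5,0,0,50,0,0,0],[0.5,0,0,100,0,0,0],[0.5,0,0,130,0,0,0],[0.5,0,0,150,0,0,0],[0.5,0,0,150,0,0,0]]]' 50
python3 -m creep '[[[0.5,0,0,0,0,0,0],[0,0,0,0,0,0,0],[0,0,0,0,0,0,0],[0,0,0,0,0,0,0],[0,0,0,0,0,0,0]]]' 50
python3 -m creep '[[[0,0,0,0,0,0,0],[0,0,0,0,0,0,0],[0,0,0,0,0,0,0],[0,0,0,0,0,0,0],[0,0,0,0,0,0,0]]]' 50
```

```text
time: 5.8
position: [0.5808, 0.0299, 0.1213]
tool_rot: [-2.222, -2.216, 0.008]
ft_force: [-0.7, -0.6, 0.1]
grip_width: 0.504
time: 6.3
position: [0.5836, 0.0301, 0.1253]
tool_rot: [2.224, 2.218, 0.002]
ft_force: [-0.4, -1.6, 0.3]
grip_width: 0.224
time: 6.8
position: [0.5834, 0.0303, 0.1248]
tool_rot: [-2.225, -2.218, -0.001]
ft_force: [-0.3, 0.8, 2.4]
grip_width: 0.094
```

```bash

python3 -m creep '[[[0,0,0,-10,0,0,0],[0,0,0,-40,0,0,0],[0,0,0,-80,0,0,0],[0,0,0,-110,0,0,0],[0,0,0,-130,0,0,0]]]' 50
python3 -m creep '[[[0,0,0,0,0,0,0],[0,0,0,0,0,0,0],[0,0,0,0,0,0,0]]]' 50
python3 - <<'E'
from h import *
im,p=snap('wrist'); im2,_=snap('side'); cv2.imwrite('pics/w3.png',cv2.cvtColor(np.hstack([cv2.resize(im,(400,300)),cv2.resize(im2[80:290,180:390],(300,300))]),cv2.COLOR_RGB2BGR)); print(tool()[0],tool()[1].as_matrix().round(3))
a=-0.194
st=np.array([.587,.380]); ex=np.array([.981,.193]); ey=np.array([-.193,.981])
print(st-.115*ex-.022*ey)
E
```

```text
time: 7.3
position: [0.584, 0.0295, 0.2575]
tool_rot: [2.224, 2.216, 0.003]
ft_force: [1.0, -0.4, -0.8]
grip_width: 0.095
time: 7.6
position: [0.5822, 0.0299, 0.2527]
tool_rot: [-2.224, -2.217, 0.004]
ft_force: [0.2, 0.1, -1.4]
grip_width: 0.095
[0.58235403 0.02997728 0.25278971] [[ 0.003  1.    -0.003]
 [ 1.    -0.003 -0.001]
 [-0.001 -0.003 -1.   ]]
[0.478431 0.336223]
```

View pics/w3.png

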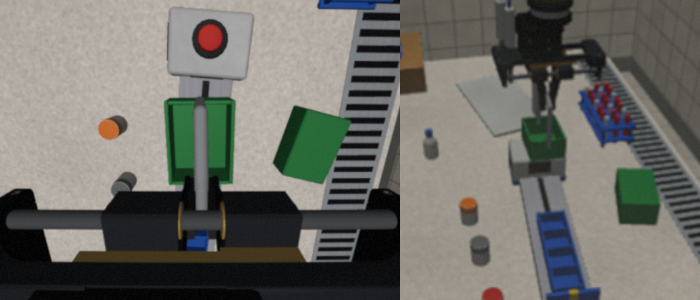

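The basket is gripped, level and clear of the track, with its bail along the tool x axis. I'll carry it in front of the hook tip.

```bash

python3 -m creep '[[[0,20,-10,0,0,0,0],[0,60,-20,0,0,0,0],[0,100,-35,0,0,0,0],[0,140,-50,0,0,0,0],[0,180,-65,0,0,0,0]]]' 50
python3 -m creep '[[[0,40,-10,0,0,0,-0.04],[0,80,-22,0,0,0,-0.09],[0,110,-34,0,0,0,-0.14],[0,125,-39,0,0,0,-0.19],[0,125,-39,0,0,0,-0.19]]]' 50
python3 -m creep '[[[0,0,0,0,0,0,0],[0,0,0,0,0,0,0],[0,0,0,0,0,0,0]]]' 50
python3 - <<'E'
from h import *
im,p=snap('wrist','w4.png'); print(tool()[0],tool()[1].as_matrix().round(3))
im,p=snap('top'); cv2.imwrite('pics/t4.png',cv2.cvtColor(cv2.resize(im[150:250,60:260],(800,400),interpolation=cv2.INTER_CUBIC),cv2.COLOR_RGB2BGR))
E
```

```text
time: 8.2
position: [0.5176, 0.2115, 0.2535]
tool_rot: [-2.225, -2.218, 0.002]
ft_force: [1.1, 0.3, -1.1]
grip_width: 0.101
time: 8.7
position: [0.4788, 0.3374, 0.2538]
tool_rot: [-1.998, -2.424, 0.002]
ft_force: [-0.2, -0.8, -1.8]
grip_width: 0.101
time: 9.0
position: [0.4814, 0.3332, 0.2548]
tool_rot: [2.009, 2.415, 0.0]
ft_force: [-0.4, -0.2, -2.0]
grip_width: 0.095
[0.48119307 0.33363071 0.25482177] [[-0.183  0.983  0.001]
 [ 0.983  0.183 -0.   ]
 [-0.     0.    -1.   ]]
```

View pics/w4.png

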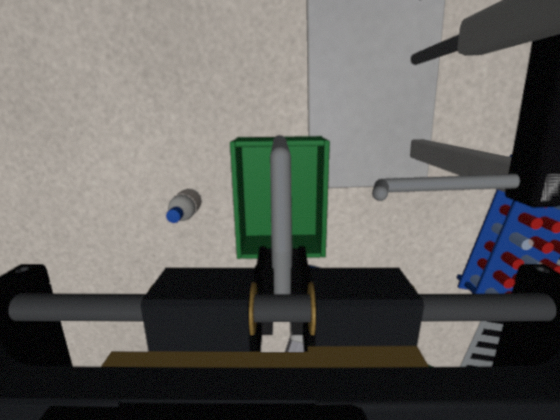

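The wrist view shows the hook tip at (380,190), the rod root at (516,182), and the bail's far end at (280,142).

```bash
python3 - <<'E'
from h import *
p=ctrl.camera_params('wrist'); pos,r=tool()
tip=plane(p,380,190,.228); root=plane(p,514,182,.205); mid=plane(p,430,185,.205)
ez=pos[2]+.019
far=plane(p,280,142,ez-.005); 
for n,q in [('tip',tip),('mid',mid),('root',root),('barfar',far)]: print(n,q.round(4),'tool mm',(r.inv().apply(q-pos)*1000).round(1))
print('dir',np.arctan2(root[1]-mid[1],root[0]-mid[0]))
E
```

```text
tip [0.5344 0.3822 0.228 ] tool mm [37.5 61.4 26.9]
mid [0.5763 0.3879 0.205 ] tool mm [ 35.4 103.6  49.9]
root [0.634 0.401 0.205] tool mm [ 37.7 162.7  49.9]
barfar [0.4673 0.4034 0.2688] tool mm [ 70.7  -0.7 -14. ]
dir 0.22309124410323172
```

```bash
python3 - <<'E'
from h import *
pt=ctrl.camera_params('top'); ps=ctrl.camera_params('side')
for q in ([.5344,.3822,.228],[.537,.371,.228],[.634,.401,.205]): print(proj(pt,q),proj(ps,q))
im,_=snap('side'); t=cv2.imread('pics/t4.png')
im=cv2.cvtColor(im,cv2.COLOR_RGB2BGR)
cv2.imwrite('pics/s4.png',np.vstack([t[:300],cv2.resize(im[80:155,190:390],(800,300),interpolation=cv2.INTER_CUBIC)]))
E
```

```text
[148.30316901 208.49050093] [244.52119476 110.68034869]
[151.89884909 207.69868837] [245.80151451 111.99351347]
[145.71744167 177.98651401] [272.2717142  112.31100851]
```

View pics/s4.png

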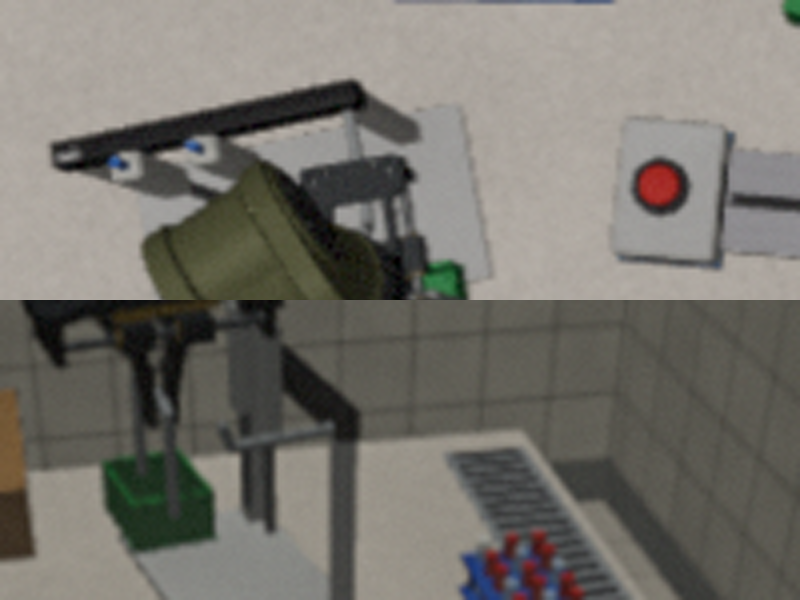

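```bash
python3 - <<'E'
from h import *
from scipy.optimize import least_squares
P={n:ctrl.camera_params(n) for n in('top','side','wrist')}
def tri(obs):
    f=lambda X:np.concatenate([(proj(P[n],X)-uv)*w for n,uv,w in obs]); s=least_squares(f,[.53,.37,.22]);return s.x.round(4),s.fun.round(2)
print(tri([('top',(151.5,206.7),1),('side',(246.3,112.3),1),('wrist',(380,190),1)]))
print(tri([('top',(151.5,206.7),1),('side',(246.3,112.3),1)]))
print(tri([('top',(147.3,177.5),1),('side',(272.5,106.5),1),('wrist',(514,182),1)]))
print(tri([('top',(147.3,177.5),1),('side',(272.5,106.5),1)]))
for z in(.21,.22,.23):print(z,[plane(P[n],*uv,z).round(3) for n,uv in(('top',(151.5,206.7)),('side',(246.3,112.3)),('wrist',(380,190)))])
E
```

```text
(array([0.5382, 0.3805, 0.2176]), array([-1.68,  0.92, -0.47,  1.36,  0.27,  0.34]))
(array([0.5397, 0.373 , 0.2258]), array([-0.03,  0.21,  0.22, -0.03]))
(array([0.6289, 0.4017, 0.2118]), array([-2.47,  1.73, -1.68,  4.03,  0.72,  0.58]))
(array([0.6316, 0.388 , 0.2323]), array([ 0.02, -0.09, -0.1 ,  0.01]))
0.21 [array([0.542, 0.377, 0.21 ]), array([0.544, 0.408, 0.21 ]), array([0.541, 0.379, 0.21 ])]
0.22 [array([0.541, 0.375, 0.22 ]), array([0.541, 0.386, 0.22 ]), array([0.537, 0.381, 0.22 ])]
0.23 [array([0.54 , 0.372, 0.23 ]), array([0.538, 0.364, 0.23 ]), array([0.533, 0.383, 0.23 ])]
```

The views put the tip at about tool x 27–37 mm and tool y 62 mm, so there is plenty of margin in the bail window. I'll lower 22 mm so the box passes under the rod, shift 8 mm sideways, and thread the bail.

```bash

python3 -m creep '[[[0,8,0,22,0,0,0],[0,8,0,22,0,0,0],[0,8,0,22,0,0,0],[0,8,20,22,0,0,0],[0,8,40,22,0,0,0]]]' 50
python3 -m creep '[[[0,0,20,0,0,0,0],[0,0,40,0,0,0,0],[0,0,60,0,0,0,0],[0,0,73,0,0,0,0],[0,0,73,0,0,0,0]]]' 50
python3 -m creep '[[[0,0,0,0,0,0,0],[0,0,0,0,0,0,0],[0,0,0,0,0,0,0]]]' 50
python3 - <<'E'
from h import *
im,p=snap('wrist'); im2,_=snap('side'); print(tool()[0],tool()[1].as_matrix().round(3))
cv2.imwrite('pics/w5.png',cv2.cvtColor(np.hstack([cv2.resize(im,(480,360)),cv2.resize(im2[70:170,210:300],(320,360))]),cv2.COLOR_RGB2BGR))
E
```

```text
time: 9.65
position: [0.5188, 0.3508, 0.2342]
tool_rot: [2.003, 2.419, 0.003]
ft_force: [0.5, -0.7, -0.6]
grip_width: 0.096
time: 10.15
position: [0.5918, 0.3634, 0.233]
tool_rot: [2.005, 2.416, 0.001]
ft_force: [0.0, -0.6, -2.2]
grip_width: 0.096
time: 10.45
position: [0.5891, 0.3645, 0.2331]
tool_rot: [-2.003, -2.42, -0.001]
ft_force: [-0.4, -0.3, -2.7]
grip_width: 0.098
[0.58923992 0.36440294 0.23300779] [[-0.186  0.982  0.   ]
 [ 0.982  0.186  0.   ]
 [ 0.     0.    -1.   ]]
```

View pics/w5.png

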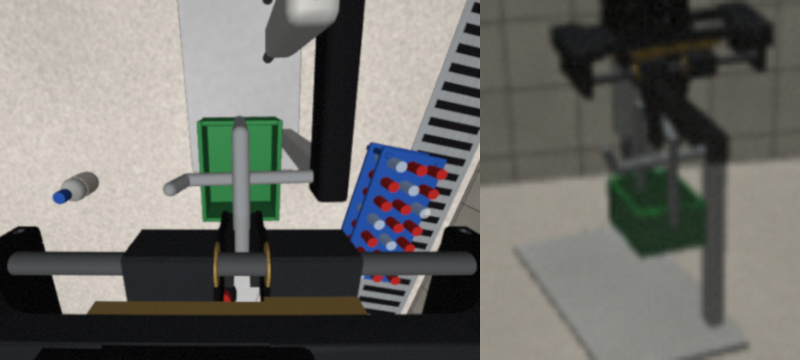

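```bash
python3 - <<'E'
from h import *
p=ctrl.camera_params('wrist'); pos,r=tool()
for n,uv,z in [('rod',(281,211),.21),('tip',(201,219),.228),('root',(365,207),.21),('barfar',(281,141),pos[2]+.014)]: print(n,(r.inv().apply(plane(p,*uv,z)-pos)*1000).round(1))
E
```

```text
rod [25.  -0.4 23. ]
tip [ 26.  -45.8   5. ]
root [27.6 51.8 23. ]
barfar [ 71.2  -0.2 -14. ]
```

```bash

python3 -m creep '[[[0,0,0,10,0,0,0],[0,0,0,20,0,0,0],[0,0,0,28,0,0,0],[0,0,0,34,0,0,0],[0,0,0,34,0,0,0]]]' 50
python3 -m creep '[[[0,0,0,2,0,0,0],[0,0,0,4,0,0,0],[0,0,0,6,0,0,0],[0,0,0,6,0,0,0],[0,0,0,6,0,0,0]]]' 50
python3 -m creep '[[[0,0,0,0,0,0,0],[0,0,0,0,0,0,0],[0,0,0,0,0,0,0]]]' 50
```

```text
time: 11.05
position: [0.589, 0.3638, 0.1968]
tool_rot: [-2.004, -2.419, 0.004]
ft_force: [-0.1, 0.6, -1.4]
grip_width: 0.097
time: 11.55
position: [0.5899, 0.3643, 0.193]
tool_rot: [2.004, 2.419, 0.001]
ft_force: [-0.1, -1.1, -1.1]
grip_width: 0.1
time: 11.85
position: [0.5899, 0.3643, 0.1928]
tool_rot: [2.004, 2.419, 0.001]
ft_force: [0.1, -0.1, -1.4]
grip_width: 0.098
```

```bash

python3 -m creep '[[[0,0,0,1,0,0,0],[0,0,0,2,0,0,0],[0,0,0,3,0,0,0],[0,0,0,3,0,0,0],[0,0,0,3,0,0,0]]]' 50
python3 -m creep '[[[0,0,0,0,0,0,0],[0,0,0,0,0,0,0]]]' 50
python3 -m creep '[[[0,0,0,1,0,0,0],[0,0,0,2,0,0,0],[0,0,0,2,0,0,0],[0,0,0,2,0,0,0],[0,0,0,2,0,0,0]]]' 50
```

```text
time: 12.35
position: [0.5898, 0.3643, 0.1913]
tool_rot: [-2.004, -2.419, -0.002]
ft_force: [-2.2, -2.0, 6.9]
grip_width: 0.097
time: 12.55
position: [0.5898, 0.3643, 0.1913]
tool_rot: [-2.004, -2.419, -0.002]
ft_force: [-3.5, -2.2, 6.1]
grip_width: 0.096
time: 13.05
position: [0.5897, 0.3643, 0.1904]
tool_rot: [-2.004, -2.419, -0.003]
ft_force: [-4.7, -3.1, 10.7]
grip_width: 0.099
```

```bash

python3 -m creep '[[[0,0,0,-2,0,0,0],[0.35,0,0,-2,0,0,0],[0.35,0,0,-2,0,0,0],[0.35,0,0,-2,0,0,0],[0.35,0,0,-2,0,0,0]]]' 20
python3 -m creep '[[[0.35,0,0,0,0,0,0],[0.35,0,0,-5,0,0,0],[0.35,0,0,-20,0,0,0],[0.35,0,0,-50,0,0,0],[0.35,0,0,-80,0,0,0]]]' 20
python3 - <<'E'
from h import *
im,p=snap('wrist'); im2,_=snap('side'); print(tool()[0],ctrl.get_state()['ft_force'])
cv2.imwrite('pics/w6.png',cv2.cvtColor(np.hstack([cv2.resize(im,(480,360)),cv2.resize(im2[70:170,210:300],(320,360))]),cv2.COLOR_RGB2BGR))
E
```

```text
time: 13.55
position: [0.5895, 0.3642, 0.1889]
tool_rot: [-2.004, -2.419, 0.001]
ft_force: [0.4, -0.5, 0.2]
grip_width: 0.328
time: 14.05
position: [0.5897, 0.3641, 0.2715]
tool_rot: [2.004, 2.419, 0.0]
ft_force: [0.9, 0.5, 1.0]
grip_width: 0.347
[0.59208953 0.36528065 0.27686492] [0.21861586 0.37079202 0.43192113]
```

View pics/w6.png

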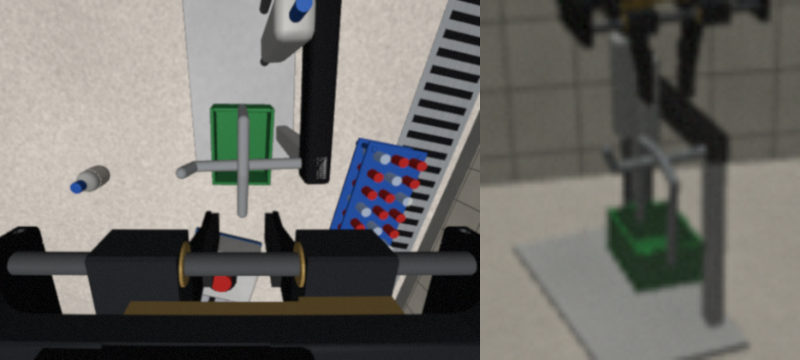

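The basket hangs on the rod, free of the gripper and well clear of it. Next I'll hover over the carriage end to fix the mixer axis and the pots.

```bash
python3 - <<'E'
from h import *
go([.50,-.27,.33],-.07)
E
```

```text
shift mm [-606.9 -208.   -57.7]
turn [ 0.009 -0.005  0.257]
turn [ 0.008  0.013 -2.885]
```

```bash

python3 -m creep '[[[0.6,-20,0,-40,0,0,0],[0.6,-60,-20,-58,0,0,0],[0.6,-110,-35,-58,0,0,0],[0.6,-160,-50,-58,0,0,0],[0.6,-205,-70,-58,0,0,0]]]' 20
python3 -m creep '[[[0.6,-45,-15,0,0,0,0],[0.6,-90,-30,0,0,0,0],[0.6,-135,-45,0,0,0,0],[0.6,-180,-60,0,0,0,0],[0.6,-205,-70,0,0,0,0]]]' 20
python3 -m creep '[[[0.6,-45,-15,0,0,0,0],[0.6,-90,-30,0,0,0,0],[0.6,-135,-45,0,0,0,0.09],[0.6,-180,-60,0,0,0,0.18],[0.6,-197,-68,0,0,0,0.257]]]' 20
python3 -m creep '[[[0.6,0,0,0,0,0,0],[0.6,0,0,0,0,0,0],[0.6,0,0,0,0,0,0]]]' 20
python3 - <<'E'
from h import *
im,p=snap('wrist','w7.png'); print(tool()[0],tool()[1].as_matrix().round(3)); print(ctrl.get_state()['joint_positions'].round(2))
E
```

```text
time: 14.65
position: [0.5599, 0.1509, 0.3284]
tool_rot: [2.004, 2.418, 0.002]
ft_force: [-0.3, -1.2, 0.3]
grip_width: 0.591
time: 15.15
position: [0.5282, -0.0663, 0.3288]
tool_rot: [2.01, 2.412, 0.001]
ft_force: [-0.1, -0.0, 0.4]
grip_width: 0.6
time: 15.65
position: [0.4967, -0.2733, 0.3287]
tool_rot: [2.307, 2.128, -0.002]
ft_force: [-0.4, -0.6, -1.0]
grip_width: 0.6
time: 15.95
position: [0.4999, -0.2654, 0.3277]
tool_rot: [-2.293, -2.146, -0.002]
ft_force: [0.2, -0.4, 0.2]
grip_width: 0.601
[ 0.49992516 -0.26528738  0.32763172] [[ 0.066  0.998  0.   ]
 [ 0.998 -0.066  0.001]
 [ 0.001  0.    -1.   ]]
[-0.24  0.12  0.76  1.52 -0.09  1.54  0.45]
```

View pics/w7.png

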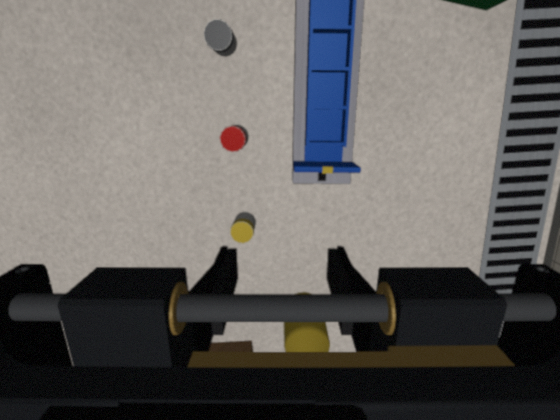

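The wrist view shows grey (218,36), red (232,138), yellow (242,232), plate stripe (327,170) and pocket dividers at rows of about 30, 70, 108 and 144.

```bash
cat >> h.py <<'E'
CAP={'red':([0,130,70],[5,255,255]),'orange':([7,150,80],[17,255,255]),'yellow':([21,130,70],[33,255,255])}
def blob(im,p,name,z,amin=30,roi=None):
    hsv=cv2.cvtColor(im,cv2.COLOR_RGB2HSV); m=cv2.inRange(hsv,*map(np.array,CAP[name]))
    if roi: k=np.zeros_like(m);k[roi[1]:roi[3],roi[0]:roi[2]]=m[roi[1]:roi[3],roi[0]:roi[2]];m=k
    n,l,st,c=cv2.connectedComponentsWithStats(m)
    return [(st[i].tolist(),plane(p,*c[i],z).round(4).tolist()) for i in range(1,n) if st[i,4]>amin]
E
python3 - <<'E'
from h import *
p=ctrl.camera_params('wrist'); im=cv2.cvtColor(cv2.imread('pics/w7.png'),cv2.COLOR_BGR2RGB)
for c in CAP: print(c,blob(im,p,c,.048))
print('stripe',blob(im,p,'yellow',.078,5,(310,155,345,190)))
print('grey',plane(p,218,36,.048).round(4))
hsv=cv2.cvtColor(im,cv2.COLOR_RGB2HSV); m=cv2.inRange(hsv,np.array([100,120,40]),np.array([125,255,255]))
mid=[]
for v in range(5,160,12):
    c=np.flatnonzero(m[v,285:370])+285; print(v,c.min(),c.max(),plane(p,(c.min()+c.max())/2,v,.054).round(4))
col=hsv[0:190,322,2]; print(col.tolist())
E
```

```text
red [([221, 127, 24, 24, 455], [0.4343, -0.2127, 0.048])]
orange []
yellow [([322, 167, 10, 7, 57], [0.5645, -0.2654, 0.048]), ([231, 219, 21, 23, 356], [0.4323, -0.3509, 0.048]), ([285, 323, 44, 30, 1185], [0.5223, -0.5565, 0.048])]
stripe [([322, 167, 10, 7, 57], [0.5605, -0.2596, 0.078])]
grey [ 0.4303 -0.0842  0.048 ]
5 310 355 [ 0.5755 -0.0609  0.054 ]
17 310 354 [ 0.5746 -0.0739  0.054 ]
29 309 353 [ 0.5731 -0.0871  0.054 ]
41 309 352 [ 0.5721 -0.1006  0.054 ]
53 308 352 [ 0.5712 -0.1143  0.054 ]
65 308 351 [ 0.5703 -0.1283  0.054 ]
77 308 350 [ 0.5693 -0.1427  0.054 ]
89 307 349 [ 0.5677 -0.1572  0.054 ]
101 307 348 [ 0.5667 -0.1721  0.054 ]
113 307 347 [ 0.5657 -0.1873  0.054 ]
125 306 347 [ 0.5646 -0.2029  0.054 ]
137 306 346 [ 0.5636 -0.2188  0.054 ]
149 305 342 [ 0.5598 -0.2348  0.054 ]
[144, 144, 143, 142, 144, 142, 144, 144, 143, 145, 144, 144, 143, 145, 144, 143, 144, 145, 145, 144, 144, 145, 146, 145, 144, 147, 147, 141, 115, 71, 50, 49, 74, 116, 140, 145, 144, 147, 146, 146, 145, 145, 144, 143, 146, 147, 145, 144, 144, 145, 145, 146, 144, 145, 142, 144, 144, 146, 146, 143, 146, 145, 145, 146, 145, 143, 146, 145, 143, 133, 89, 69, 103, 134, 145, 145, 142, 143, 146, 143, 142, 143, 144, 143, 144, 143, 141, 144, 142, 142, 141, 143, 142, 141, 140, 142, 142, 142, 143, 141, 141, 142, 140, 141, 140, 141, 139, 137, 132, 130, 136, 138, 141, 139, 139, 139, 137, 140, 138, 138, 140, 138, 138, 136, 137, 138, 138, 137, 137, 137, 136, 136, 138, 135, 136, 137, 137, 136, 137, 130, 112, 97, 113, 130, 133, 133, 135, 133, 134, 135, 134, 135, 133, 133, 135, 133, 134, 133, 132, 131, 127, 104, 73, 59, 62, 61, 72, 92, 105, 108, 113, 119, 118, 90, 45, 21, 17, 18, 25, 34, 71, 111, 126, 129, 146, 163, 168, 167, 169, 167]
```

```bash

python3 -m creep '[[[0.7,-40,-30,0,0,0,-0.01],[0.7,-90,-62,30,0,0,-0.01],[0.7,-90,-62,80,0,0,-0.01],[0.7,-90,-62,130,0,0,-0.01],[0.7,-90,-62,180,0,0,-0.01]]]' 20
python3 -m creep '[[[0.7,0,0,40,0,0,0],[0.7,0,0,80,0,0,0],[0.7,0,0,108,0,0,0],[0.7,0,0,118,0,0,0],[0.7,0,0,118,0,0,0]]]' 20
python3 -m creep '[[[0.7,0,0,0,0,0,0],[0.7,0,0,0,0,0,0],[0.2,0,0,0,0,0,0],[0.2,0,0,0,0,0,0],[0.2,0,0,0,0,0,0]]]' 20
python3 -m creep '[[[0.2,0,0,0,0,0,0],[0.2,0,0,0,0,0,0],[0.2,0,0,0,0,0,0],[0.2,0,0,0,0,0,0]]]' 20
python3 - <<'E'
from h import *
print(tool()[0],tool()[1].as_matrix().round(3)); y=-.2045; print(y,.5697+.077*(y+.15)); go([.5697+.077*(y+.15),y,.14],-.077)
E
```

```text
time: 16.5
position: [0.4315, -0.352, 0.1555]
tool_rot: [2.284, 2.155, 0.003]
ft_force: [1.1, 0.5, 0.0]
grip_width: 0.701
time: 17.0
position: [0.4308, -0.3513, 0.0376]
tool_rot: [-2.283, -2.154, 0.001]
ft_force: [-1.1, 0.2, -0.1]
grip_width: 0.7
time: 17.5
position: [0.4313, -0.3528, 0.0391]
tool_rot: [2.286, 2.153, 0.001]
ft_force: [-0.1, -0.3, 0.9]
grip_width: 0.512
time: 17.9
position: [0.4311, -0.3528, 0.0388]
tool_rot: [2.287, 2.154, 0.0]
ft_force: [0.1, 0.3, 1.4]
grip_width: 0.408
[ 0.43112436 -0.35280915  0.03876154] [[ 0.06   0.998  0.   ]
 [ 0.998 -0.06  -0.   ]
 [-0.     0.    -1.   ]]
-0.2045 0.5655034999999999
shift mm [ 156.1  125.3 -101.2]
turn [0.    0.    0.017]
turn [-0.000e+00  1.000e-03 -3.125e+00]
```

```bash

python3 -m creep '[[[0.55,0,0,0,0,0,0.017],[0.55,0,0,0,0,0,0.017],[0.55,1,0,9,0,0,0.017],[0.55,1,0,9,0,0,0.017],[0.3,1,0,9,0,0,0.017]]]' 25
python3 -m creep '[[[0.2,0,0,0,0,0,0],[0.2,0,0,0,0,0,0],[0.2,0,0,0,0,0,0],[0.2,0,0,0,0,0,0]]]' 25
python3 -m creep '[[[0.2,0,0,-20,0,0,0],[0.2,0,0,-60,0,0,0],[0.2,0,0,-110,0,0,0],[0.2,0,0,-110,0,0,0],[0.2,0,0,-110,0,0,0]]]' 25
python3 - <<'E'
from h import *
print(tool()[0],tool()[1].as_matrix().round(3)); y=-.2045; go([.5697+.077*(y+.15),y,.14],-.077)
E
```

```text
time: 18.4
position: [0.4305, -0.3514, 0.029]
tool_rot: [-2.304, -2.134, 0.001]
ft_force: [-0.0, -0.7, -0.3]
grip_width: 0.515
time: 18.8
position: [0.431, -0.3517, 0.0296]
tool_rot: [2.305, 2.134, 0.0]
ft_force: [-0.2, 0.2, -0.3]
grip_width: 0.408
time: 19.3
position: [0.4317, -0.352, 0.1407]
tool_rot: [2.303, 2.133, 0.003]
ft_force: [0.2, -0.2, -1.4]
grip_width: 0.404
[ 0.43171012 -0.35204704  0.14070593] [[ 0.077  0.997  0.003]
 [ 0.997 -0.077 -0.   ]
 [-0.     0.003 -1.   ]]
shift mm [157.4 122.1   1. ]
turn [0.003 0.    0.   ]
turn [-0.     0.005 -3.141]
```

```bash

python3 -m creep '[[[0.2,40,30,0,0,0,0],[0.2,80,60,0,0,0,0],[0.2,120,90,0,0,0,0],[0.2,156,122,0,0,0,0],[0.2,156,122,0,0,0,0]]]' 25
python3 -m creep '[[[0.2,0,0,0,0,0,0],[0.2,0,0,0,0,0,0],[0.2,0,0,0,0,0,0]]]' 25
python3 - <<'E'
from h import *
im,p=snap('wrist','w8.png'); print(tool()[0],ctrl.get_state()['grip_width'])
hsv=cv2.cvtColor(im,cv2.COLOR_RGB2HSV); m=cv2.inRange(hsv,np.array([100,120,40]),np.array([125,255,255]))
for v in range(5,280,20):
    c=np.flatnonzero(m[v,200:370])+200
    if len(c): print(v,c.min(),c.max(),plane(p,(c.min()+c.max())/2,v,.054).round(4))
g=hsv[:,:,2].astype(int)
u0=int(round(proj(p,[.575,-.09,.054])[0])); print(u0)
for v in range(0,270):
    if abs(g[min(v+2,419),u0]-g[v,u0])>25: print(v,g[v,u0],plane(p,u0,v+1,.054)[1].round(4),end='; ')
E
```

```text
time: 19.8
position: [0.5689, -0.1962, 0.1368]
tool_rot: [-2.289, -2.146, -0.003]
ft_force: [0.0, 0.3, -1.0]
grip_width: 0.407
time: 20.1
position: [0.5631, -0.2072, 0.139]
tool_rot: [-2.308, -2.13, 0.002]
ft_force: [0.4, 0.5, -1.0]
grip_width: 0.407
[ 0.56333737 -0.20713283  0.13932481] 0.40519186756726333
5 245 323 [ 0.5769 -0.0532  0.054 ]
25 246 323 [ 0.5762 -0.0655  0.054 ]
45 246 322 [ 0.5749 -0.0782  0.054 ]
65 247 322 [ 0.5742 -0.0913  0.054 ]
85 248 321 [ 0.5732 -0.1049  0.054 ]
105 248 320 [ 0.5717 -0.1189  0.054 ]
125 249 320 [ 0.571  -0.1334  0.054 ]
145 250 319 [ 0.5698 -0.1485  0.054 ]
165 251 318 [ 0.5686 -0.1642  0.054 ]
185 251 318 [ 0.5673 -0.1804  0.054 ]
205 252 317 [ 0.566  -0.1974  0.054 ]
225 253 316 [ 0.5647 -0.215   0.054 ]
245 309 313 [ 0.5861 -0.2352  0.054 ]
285
56 166 -0.0861; 57 151 -0.0867; 58 102 -0.0874; 60 58 -0.0887; 61 63 -0.0894; 62 102 -0.09; 118 153 -0.1291; 120 127 -0.1305; 174 149 -0.1722; 175 134 -0.1731; 176 104 -0.1739; 179 69 -0.1763; 180 76 -0.1772; 181 101 -0.178; 219 144 -0.2105; 220 131 -0.2114; 250 87 -0.2391; 251 99 -0.2401; 252 127 -0.241;
```

View pics/w8.png

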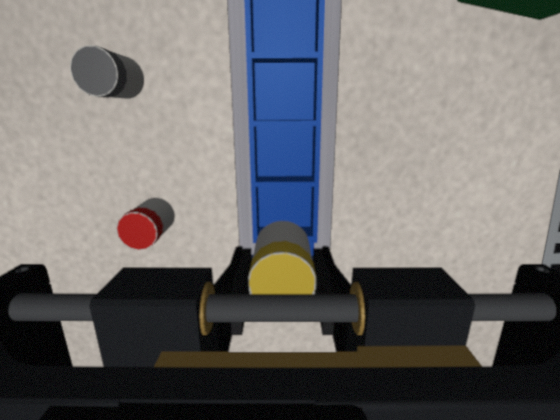

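The pot is held over pocket 3. The dividers appear at rows 57, 120 and 181, which agrees with the pocket pitch I estimated earlier.

```bash

python3 -m creep '[[[0.2,2,2,0,0,0,0],[0.2,2,2,10,0,0,0],[0.2,2,2,30,0,0,0],[0.2,2,2,42,0,0,0],[0.2,2,2,42,0,0,0]]]' 25
python3 -m creep '[[[0.2,0,0,0,0,0,0],[0.2,0,0,0,0,0,0]]]' 25
```

```text
time: 20.65
position: [0.565, -0.2031, 0.0952]
tool_rot: [-2.303, -2.132, 0.004]
ft_force: [0.6, -0.7, -0.9]
grip_width: 0.405
time: 20.85
position: [0.5673, -0.2041, 0.0984]
tool_rot: [2.305, 2.133, 0.001]
ft_force: [-0.8, 1.6, -1.2]
grip_width: 0.406
```

```bash

python3 -m creep '[[[0.2,-1,-1,8,0,0,0],[0.2,-1,-1,18,0,0,0],[0.2,-1,-1,26,0,0,0],[0.2,-1,-1,34,0,0,0],[0.2,-1,-1,36,0,0,0]]]' 25
python3 -m creep '[[[0.2,0,0,0,0,0,0],[0.2,0,0,0,0,0,0]]]' 25
```

```text
time: 21.35
position: [0.5648, -0.2043, 0.0601]
tool_rot: [-2.304, -2.133, 0.002]
ft_force: [0.0, -0.2, -0.3]
grip_width: 0.411
time: 21.55
position: [0.5659, -0.2048, 0.0618]
tool_rot: [2.305, 2.134, 0.0]
ft_force: [-0.3, -0.2, 0.2]
grip_width: 0.407
```

```bash

python3 -m creep '[[[0.2,0,0,1,0,0,0],[0.65,0,0,1,0,0,0],[0.65,0,0,1,0,0,0],[0.65,0,0,1,0,0,0],[0.65,0,0,1,0,0,0]]]' 25
python3 -m creep '[[[0.65,0,0,0,0,0,0],[0.65,0,0,-40,0,0,0],[0.65,0,0,-80,0,0,0],[0.65,0,0,-120,0,0,0],[0.65,0,0,-150,0,0,0]]]' 25
python3 -m creep '[[[0.65,0,0,0,0,0,0],[0.65,0,0,0,0,0,0],[0.65,0,0,0,0,0,0]]]' 25
python3 - <<'E'
from h import *
im,p=snap('wrist','w9.png'); print(tool()[0])
print('y',blob(im,p,'yellow',.078)); print('r',blob(im,p,'red',.048))
im,p=snap('top','t9.png')
print('y',blob(im,p,'yellow',.078)); print('r',blob(im,p,'red',.048));print('o',blob(im,p,'orange',.048))
E
```

```text
time: 22.05
position: [0.5658, -0.2046, 0.0608]
tool_rot: [2.305, 2.134, 0.001]
ft_force: [-0.3, -0.6, 0.7]
grip_width: 0.624
time: 22.55
position: [0.5662, -0.2051, 0.2134]
tool_rot: [2.304, 2.133, 0.003]
ft_force: [-0.6, 0.4, 0.3]
grip_width: 0.65
time: 22.85
position: [0.5649, -0.2042, 0.2092]
tool_rot: [-2.304, -2.133, 0.002]
ft_force: [-0.1, -0.6, 0.1]
grip_width: 0.647
[ 0.56479423 -0.20418506  0.20895556]
y [([267, 183, 33, 36, 871], [0.566, -0.2051, 0.078]), ([277, 249, 12, 7, 83], [0.5612, -0.2587, 0.078])]
r [([149, 193, 31, 31, 689], [0.4344, -0.2121, 0.048])]
y [([415, 210, 26, 21, 418], [0.52, -0.5267, 0.078])]
r [([219, 191, 11, 11, 90], [0.599, 0.1706, 0.048])]
o [([260, 243, 9, 9, 63], [0.423, 0.0299, 0.048])]
```

Yellow stands at (0.566,-0.205) in pocket 3. Red is next.

```bash

python3 -m creep '[[[0.65,-10,-45,0,0,0,0],[0.65,-18,-90,20,0,0,0],[0.65,-18,-129,50,0,0,0],[0.65,-18,-129,95,0,0,0],[0.65,-18,-129,129,0,0,0]]]' 25
python3 -m creep '[[[0.65,0,0,0,0,0,0],[0.65,0,0,0,0,0,0],[0.65,0,0,0,0,0,0]]]' 25
python3 - <<'E'
from h import *
go([.4344,-.2121,.030],-.077)
E
```

```text
time: 23.45
position: [0.4339, -0.2117, 0.0799]
tool_rot: [-2.305, -2.132, -0.005]
ft_force: [0.3, 0.5, 0.1]
grip_width: 0.655
time: 23.75
position: [0.437, -0.2133, 0.0831]
tool_rot: [2.304, 2.133, 0.001]
ft_force: [0.1, -0.6, -1.2]
grip_width: 0.655
shift mm [ 1.1 -2.8 53.1]
turn [0.002 0.001 0.   ]
turn [-1.000e-03  3.000e-03 -3.142e+00]
```

```bash

python3 -m creep '[[[0.65,1,-1,20,0,0,0],[0.65,1,-1,40,0,0,0],[0.65,1,-1,52,0,0,0],[0.65,1,-1,52,0,0,0],[0.3,1,-1,52,0,0,0]]]' 25
python3 -m creep '[[[0.2,0,0,0,0,0,0],[0.2,0,0,0,0,0,0],[0.2,0,0,0,0,0,0],[0.2,0,0,0,0,0,0],[0.2,0,0,0,0,0,0]]]' 25
python3 -m creep '[[[0.2,0,0,0,0,0,0],[0.2,0,0,-40,0,0,0],[0.2,0,0,-80,0,0,0],[0.2,0,0,-90,0,0,0],[0.2,0,0,-90,0,0,0]]]' 25
python3 - <<'E'
from h import *
go([.569,-.1562,.105],-.077)
E
```

```text
time: 24.25
position: [0.4355, -0.212, 0.0305]
tool_rot: [2.305, 2.134, 0.001]
ft_force: [-0.8, -0.6, 0.1]
grip_width: 0.614
time: 24.75
position: [0.4353, -0.2117, 0.0303]
tool_rot: [2.305, 2.134, 0.001]
ft_force: [-1.4, 1.0, 5.8]
grip_width: 0.403
time: 25.25
position: [0.4361, -0.2117, 0.121]
tool_rot: [2.303, 2.133, 0.005]
ft_force: [-0.3, -0.7, -1.4]
grip_width: 0.409
shift mm [ 65.5 128.2  16.6]
turn [ 0.004 -0.001  0.   ]
turn [ 1.000e-03  6.000e-03 -3.141e+00]
```

```bash

python3 -m creep '[[[0.2,40,20,0,0,0,0],[0.2,66,60,0,0,0,0],[0.2,66,100,0,0,0,0],[0.2,66,127,0,0,0,0],[0.2,66,127,0,0,0,0]]]' 25
python3 -m creep '[[[0.2,0,0,0,0,0,0],[0.2,0,0,5,0,0,0],[0.2,0,0,15,0,0,0],[0.2,0,0,15,0,0,0],[0.2,0,0,15,0,0,0]]]' 25
python3 - <<'E'
from h import *
go([.569,-.1562,.062],-.077)
E
```

```text
time: 25.75
position: [0.5683, -0.1546, 0.1167]
tool_rot: [-2.302, -2.137, 0.005]
ft_force: [1.0, -0.5, -0.6]
grip_width: 0.404
time: 26.25
position: [0.5657, -0.1554, 0.1042]
tool_rot: [-2.305, -2.133, -0.0]
ft_force: [0.2, 0.4, -1.1]
grip_width: 0.408
shift mm [-0.5  3.4 42.2]
turn [-0.001 -0.001 -0.   ]
turn [-1.000e-03  1.000e-03  3.141e+00]
```

```bash

python3 -m creep '[[[0.2,-0.5,2,10,0,0,0],[0.2,-0.5,2,20,0,0,0],[0.2,-0.5,2,30,0,0,0],[0.2,-0.5,2,38,0,0,0],[0.2,-0.5,2,42,0,0,0]]]' 25
python3 -m creep '[[[0.2,0,0,0,0,0,0],[0.2,0,0,1,0,0,0],[0.65,0,0,1,0,0,0],[0.65,0,0,1,0,0,0],[0.65,0,0,1,0,0,0]]]' 25
python3 -m creep '[[[0.65,0,0,0,0,0,0],[0.65,0,0,-40,0,0,0],[0.65,0,0,-80,0,0,0],[0.65,0,0,-120,0,0,0],[0.65,0,0,-150,0,0,0]]]' 25
python3 -m creep '[[[0.65,0,0,0,0,0,0],[0.65,0,0,0,0,0,0],[0.65,0,0,0,0,0,0]]]' 25
cat >> h.py <<'E'
def grey(im,p,z,X):
    "grey cap near expected world point X: Hough circle in a crop"
    u,v=proj(p,X).round().astype(int); s=38; c=cv2.cvtColor(im[max(v-s,0):v+s,max(u-s,0):u+s],cv2.COLOR_RGB2GRAY)
    h=cv2.HoughCircles(cv2.GaussianBlur(c,(3,3),0),cv2.HOUGH_GRADIENT,1,30,param1=80,param2=12,minRadius=9,maxRadius=22)
    return None if h is None else [(k.round(1).tolist(),plane(p,k[0]+max(u-s,0),k[1]+max(v-s,0),z).round(4)) for k in h[0]]
E
python3 - <<'E'
from h import *
im,p=snap('wrist','w10.png'); print(tool()[0])
print('y',blob(im,p,'yellow',.078)); print('r',blob(im,p,'red',.078));print('o',blob(im,p,'orange',.048)); print('g',grey(im,p,.048,[.43,-.0842,.048]))
E
```

```text
time: 26.75
position: [0.5676, -0.156, 0.0612]
tool_rot: [-2.304, -2.133, 0.002]
ft_force: [-0.1, -0.1, 0.2]
grip_width: 0.407
time: 27.25
position: [0.5687, -0.1563, 0.062]
tool_rot: [2.305, 2.134, 0.001]
ft_force: [-0.3, -0.6, -0.4]
grip_width: 0.59
time: 27.75
position: [0.569, -0.1567, 0.2145]
tool_rot: [2.304, 2.133, 0.003]
ft_force: [0.3, 0.7, -0.4]
grip_width: 0.646
time: 28.05
position: [0.5676, -0.1558, 0.2103]
tool_rot: [-2.304, -2.133, 0.002]
ft_force: [0.0, -1.0, 0.0]
grip_width: 0.646
[ 0.56752219 -0.15583211  0.21003482]
y [([271, 227, 27, 9, 74], [0.5668, -0.1867, 0.078]), ([268, 233, 33, 29, 732], [0.566, -0.2054, 0.078]), ([278, 289, 12, 6, 70], [0.5615, -0.258, 0.078])]
r [([267, 186, 33, 33, 840], [0.5686, -0.157, 0.078])]
o [([92, 0, 36, 27, 797], [0.4229, 0.0286, 0.048])]
g [([39.5, 34.5, 17.700000762939453], array([ 0.4325, -0.0814,  0.048 ]))]
```

```bash

python3 -m creep '[[[0.65,15,-45,0,0,0,0],[0.65,35,-90,20,0,0,0],[0.65,50,-125,50,0,0,0],[0.65,58,-142,80,0,0,0],[0.65,58,-142,80,0,0,0]]]' 25
python3 -m creep '[[[0.65,0,0,0,0,0,0],[0.65,0,0,0,0,0,0],[0.65,0,0,0,0,0,0]]]' 25
python3 - <<'E'
from h import *
im,p=snap('wrist','w11.png'); print(ctrl.get_state()['joint_positions'].round(3))
print('o',blob(im,p,'orange',.048)); print('g',grey(im,p,.048,[.431,-.083,.048]))
print('pred px',proj(p,[.431,-.083,.048]))
go([.431,-.083,.030],-.077)
E
```

```text
time: 28.6
position: [0.4247, -0.0852, 0.1265]
tool_rot: [-2.296, -2.131, 0.01]
ft_force: [-1.0, 0.3, 0.8]
grip_width: 0.648
time: 28.9
position: [0.433, -0.0883, 0.1328]
tool_rot: [2.305, 2.132, 0.002]
ft_force: [0.2, -0.9, 1.2]
grip_width: 0.649
[-5.800e-01 -1.040e-01  6.930e-01  2.080e+00  7.400e-02  1.141e+00
  2.000e-03]
o [([232, 35, 45, 50, 1762], [0.4227, 0.0332, 0.048])]
g [([36.5, 33.5, 21.399999618530273], array([ 0.4303, -0.0792,  0.048 ]))]
pred px [278.68654874 210.78650467]
shift mm [  5.1  -2.3 102.6]
turn [ 0.002  0.001 -0.001]
turn [ 1.000e-03 -3.000e-03  3.141e+00]
```

View pics/w11.png

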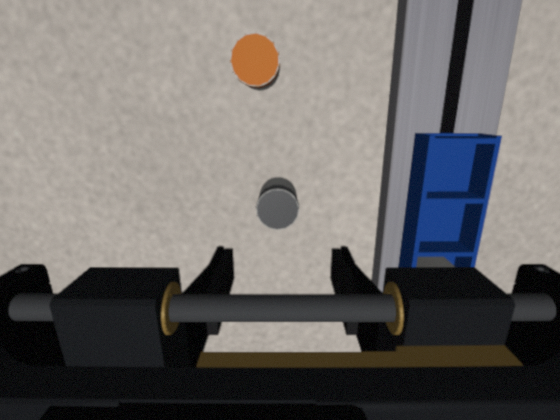

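```bash

python3 -m creep '[[[0.65,7,-2,20,0,0,0],[0.65,7,-2,50,0,0,0],[0.65,7,-2,80,0,0,0],[0.65,7,-2,102,0,0,0],[0.65,7,-2,102,0,0,0]]]' 25
python3 -m creep '[[[0.65,0,0,0,0,0,0],[0.65,0,0,0,0,0,0],[0.2,0,0,0,0,0,0],[0.2,0,0,0,0,0,0],[0.2,0,0,0,0,0,0]]]' 25
python3 -m creep '[[[0.2,0,0,0,0,0,0],[0.2,0,0,0,0,0,0],[0.2,0,0,0,0,0,0]]]' 25
```

```text
time: 29.45
position: [0.428, -0.0808, 0.0276]
tool_rot: [-2.304, -2.132, 0.008]
ft_force: [-0.8, -0.8, -0.6]
grip_width: 0.651
time: 29.95
position: [0.4303, -0.0802, 0.0302]
tool_rot: [2.305, 2.134, 0.002]
ft_force: [0.5, 0.4, 0.6]
grip_width: 0.461
time: 30.25
position: [0.4302, -0.0802, 0.03]
tool_rot: [2.305, 2.134, 0.001]
ft_force: [-0.8, 1.3, 4.6]
grip_width: 0.408
```

```bash

python3 -m creep '[[[0.2,0,0,-20,0,0,0],[0.2,0,0,-60,0,0,0],[0.2,0,0,-100,0,0,0],[0.2,0,0,-105,0,0,0],[0.2,0,0,-105,0,0,0]]]' 25
python3 -m creep '[[[0.2,0,0,0,0,0,0],[0.2,0,0,0,0,0,0]]]' 25
python3 - <<'E'
from h import *
im8=cv2.cvtColor(cv2.imread('pics/w8.png'),cv2.COLOR_BGR2RGB)
im,p=snap('wrist','w12.png')
for i,c in((im8,'y'),(im,'g')):
    g=cv2.cvtColor(i[225:300,215:350],cv2.COLOR_RGB2GRAY); h=cv2.HoughCircles(cv2.GaussianBlur(g,(3,3),0),cv2.HOUGH_GRADIENT,1,60,param1=60,param2=8,minRadius=28,maxRadius=38); print(c,h)
go([.5727,-.108,.105],-.077)
E
```

```text
time: 30.75
position: [0.4306, -0.0802, 0.1353]
tool_rot: [2.304, 2.134, 0.004]
ft_force: [-0.7, 0.1, -1.0]
grip_width: 0.406
time: 30.95
position: [0.4285, -0.0803, 0.1329]
tool_rot: [-2.304, -2.133, 0.004]
ft_force: [-0.4, -0.1, -0.5]
grip_width: 0.404
y [[[66.5 64.5 37.4]]]
g [[[ 66.5  61.5  35.7]
  [115.5  13.5  32.6]
  [ 11.5  18.5  34.1]]]
shift mm [-16.5 145.9  27.6]
turn [-0.003  0.001 -0.   ]
turn [1.000e-03 5.000e-03 3.141e+00]
```

```bash

python3 -m creep '[[[0.2,0,45,0,0,0,0],[0.2,-10,90,0,0,0,0],[0.2,-17,130,0,0,0,0],[0.2,-17,145,10,0,0,0],[0.2,-17,145,27,0,0,0]]]' 25
python3 -m creep '[[[0.2,0,0,0,0,0,0],[0.2,0,0,0,0,0,0],[0.2,0,0,0,0,0,0]]]' 25
python3 - <<'E'
from h import *
go([.5727,-.1083,.062],-.077)
E
```

```text
time: 31.5
position: [0.5755, -0.1092, 0.1064]
tool_rot: [2.303, 2.133, -0.003]
ft_force: [-0.0, -0.1, -0.8]
grip_width: 0.404
time: 31.8
position: [0.573, -0.1085, 0.1081]
tool_rot: [2.305, 2.134, 0.001]
ft_force: [0.5, 0.8, -0.1]
grip_width: 0.403
shift mm [ 0.1 -0.4 46.1]
turn [ 0. -0. -0.]
turn [-1.000e-03 -1.000e-03  3.141e+00]
```

```bash

python3 -m creep '[[[0.2,0,0,12,0,0,0],[0.2,0,0,24,0,0,0],[0.2,0,0,34,0,0,0],[0.2,0,0,42,0,0,0],[0.2,0,0,46,0,0,0]]]' 25
python3 -m creep '[[[0.2,0,0,0,0,0,0],[0.2,0,0,1,0,0,0],[0.65,0,0,1,0,0,0],[0.65,0,0,1,0,0,0],[0.65,0,0,1,0,0,0]]]' 25
python3 -m creep '[[[0.65,0,0,0,0,0,0],[0.65,0,0,-40,0,0,0],[0.65,0,0,-80,0,0,0],[0.65,0,0,-120,0,0,0],[0.65,0,0,-150,0,0,0]]]' 25
python3 -m creep '[[[0.65,0,0,0,0,0,0],[0.65,0,0,0,0,0,0],[0.65,0,0,0,0,0,0]]]' 25
python3 - <<'E'
from h import *
im,p=snap('wrist','w13.png'); print(tool()[0])
print('r',blob(im,p,'red',.078));print('o',blob(im,p,'orange',.048)); print('g',grey(im,p,.078,[.5727,-.108,.078]))
go([.4225,.032,.12],-.077)
E
```

```text
time: 32.3
position: [0.5723, -0.1083, 0.0603]
tool_rot: [-2.304, -2.134, 0.002]
ft_force: [0.6, 0.4, -1.0]
grip_width: 0.408
time: 32.8
position: [0.5734, -0.1085, 0.061]
tool_rot: [2.305, 2.134, 0.001]
ft_force: [-0.4, -0.4, -1.1]
grip_width: 0.589
time: 33.3
position: [0.5737, -0.1088, 0.2135]
tool_rot: [2.304, 2.133, 0.003]
ft_force: [0.9, 1.1, -0.4]
grip_width: 0.647
time: 33.6
position: [0.5723, -0.1081, 0.2093]
tool_rot: [-2.304, -2.133, 0.002]
ft_force: [1.0, -0.5, -0.1]
grip_width: 0.652
[ 0.57217309 -0.108121    0.2090842 ]
r [([266, 227, 32, 35, 796], [0.5679, -0.1555, 0.078])]
o [([99, 44, 34, 38, 1003], [0.4233, 0.0332, 0.048])]
g [([43.5, 33.5, 18.100000381469727], array([ 0.5789, -0.1038,  0.078 ]))]
shift mm [ 128.2 -159.8   89.5]
turn [-0.003  0.     0.   ]
turn [-0.    -0.004 -3.141]
```

```bash

python3 -m creep '[[[0.65,40,-45,0,0,0,0],[0.65,80,-90,20,0,0,0],[0.65,110,-130,50,0,0,0],[0.65,129,-158,80,0,0,0],[0.65,129,-158,90,0,0,0]]]' 25
python3 -m creep '[[[0.65,0,0,0,0,0,0],[0.65,0,0,0,0,0,0],[0.65,0,0,0,0,0,0]]]' 25
python3 - <<'E'
from h import *
im,p=snap('wrist'); print(ctrl.get_state()['joint_positions'].round(3),tool()[1].as_matrix().round(3)[2])
b=blob(im,p,'orange',.048);print('o',b); print(tool()[0])
go([b[0][1][0],b[0][1][1],.03],-.077)
E
```

```text
time: 34.15
position: [0.4217, 0.0348, 0.1182]
tool_rot: [-2.299, -2.137, 0.003]
ft_force: [0.5, -0.6, -0.1]
grip_width: 0.648
time: 34.45
position: [0.4269, 0.0315, 0.1214]
tool_rot: [2.306, 2.132, 0.002]
ft_force: [0.5, 0.5, -0.2]
grip_width: 0.648
[-0.808 -0.122  0.641  2.119  0.081  1.12  -0.285] [ 0.     0.002 -1.   ]
o [([256, 200, 41, 39, 1240], [0.4228, 0.0341, 0.048])]
[0.4270772  0.03153542 0.12155591]
shift mm [ 2.2 -4.7 91.5]
turn [ 0.002 -0.    -0.002]
turn [-0.00e+00 -3.00e-03  3.14e+00]
```

```bash

python3 -m creep '[[[0.65,2,-3,20,0,0,0],[0.65,2,-3,50,0,0,0],[0.65,2,-3,75,0,0,0],[0.65,2,-3,91,0,0,0],[0.65,2,-3,91,0,0,0]]]' 25
python3 -m creep '[[[0.65,0,0,0,0,0,0],[0.65,0,0,0,0,0,0],[0.2,0,0,0,0,0,0],[0.2,0,0,0,0,0,0],[0.2,0,0,0,0,0,0]]]' 25
python3 -m creep '[[[0.2,0,0,0,0,0,0],[0.2,0,0,0,0,0,0],[0.2,0,0,0,0,0,0]]]' 25
python3 -m creep '[[[0.2,0,0,-20,0,0,0],[0.2,0,0,-60,0,0,0],[0.2,0,0,-100,0,0,0],[0.2,0,0,-105,0,0,0],[0.2,0,0,-105,0,0,0]]]' 25
python3 -m creep '[[[0.2,0,0,0,0,0,0],[0.2,0,0,0,0,0,0]]]' 25
python3 - <<'E'
from h import *
go([.5763,-.0603,.105],-.077)
E
```

```text
time: 35.0
position: [0.4221, 0.0333, 0.0285]
tool_rot: [2.307, 2.132, -0.006]
ft_force: [-0.4, -0.6, 0.2]
grip_width: 0.649
time: 35.5
position: [0.423, 0.0347, 0.0301]
tool_rot: [2.305, 2.134, 0.002]
ft_force: [-0.2, -0.5, 0.6]
grip_width: 0.46
time: 35.8
position: [0.4229, 0.0347, 0.0299]
tool_rot: [-2.305, -2.134, -0.001]
ft_force: [-0.8, 0.1, 4.0]
grip_width: 0.404
time: 36.3
position: [0.4234, 0.0349, 0.1354]
tool_rot: [2.305, 2.134, 0.004]
ft_force: [0.4, -0.1, -0.3]
grip_width: 0.408
time: 36.5
position: [0.4214, 0.0342, 0.1329]
tool_rot: [-2.305, -2.134, 0.005]
ft_force: [-0.8, -0.2, -1.0]
grip_width: 0.414
shift mm [-82.3 161.8  27.6]
turn [-0.003  0.002 -0.   ]
turn [2.000e-03 4.000e-03 3.142e+00]
```

```bash

python3 -m creep '[[[0.2,-20,35,0,0,0,0],[0.2,-40,80,0,0,0,0],[0.2,-60,120,0,0,0,0],[0.2,-82,160,0,0,0,0],[0.2,-82,161,10,0,0,0]]]' 25
python3 -m creep '[[[0.2,0,0,8,0,0,0],[0.2,0,0,17,0,0,0],[0.2,0,0,17,0,0,0],[0.2,0,0,17,0,0,0],[0.2,0,0,17,0,0,0]]]' 25
python3 - <<'E'
from h import *
im,p=snap('wrist','w14.png')
go([.5763,-.0603,.062],-.077)
E
```

```text
time: 37.0
position: [0.5803, -0.0646, 0.123]
tool_rot: [2.305, 2.125, -0.008]
ft_force: [-0.7, -0.6, -0.6]
grip_width: 0.4
time: 37.5
position: [0.5769, -0.0588, 0.1084]
tool_rot: [2.304, 2.135, 0.003]
ft_force: [0.2, 0.4, 0.4]
grip_width: 0.403
shift mm [-1.5 -0.7 46.5]
turn [ 0.001 -0.001  0.001]
turn [ 2.000e-03  2.000e-03 -3.141e+00]
```

View pics/w13.png

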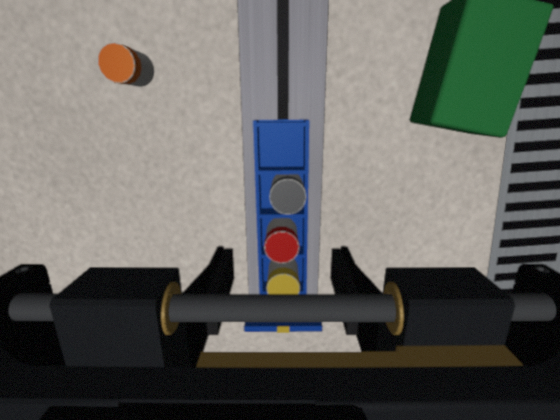

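Three pots are in their pockets: grey (288,195), red (282,246) and yellow (283,288). Grey sits a few mm to one side of its pocket, so I'll recheck it after placing orange.

```bash

python3 -m creep '[[[0.2,-2,-1,12,0,0,0],[0.2,-2,-1,24,0,0,0],[0.2,-2,-1,34,0,0,0],[0.2,-2,-1,42,0,0,0],[0.2,-2,-1,46,0,0,0]]]' 25
python3 -m creep '[[[0.2,0,0,0,0,0,0],[0.2,0,0,1,0,0,0],[0.65,0,0,1,0,0,0],[0.65,0,0,1,0,0,0],[0.65,0,0,1,0,0,0]]]' 25
python3 -m creep '[[[0.65,0,0,0,0,0,0],[0.65,0,0,-40,0,0,0],[0.65,0,0,-80,0,0,0],[0.65,0,0,-120,0,0,0],[0.65,0,0,-130,0,0,0]]]' 25
python3 -m creep '[[[0.65,-45,0,0,0,0,0],[0.65,-90,0,0,0,0,0],[0.65,-120,0,0,0,0,0],[0.65,-120,0,0,0,0,0],[0.65,-120,0,0,0,0,0]]]' 25
python3 -m creep '[[[0.65,0,0,0,0,0,0],[0.65,0,0,0,0,0,0]]]' 25
python3 - <<'E'
from h import *
im,p=snap('wrist','w15.png'); print(tool()[0])
for c in CAP: print(c,blob(im,p,c,.078))
for n,X in(('g',[.5727,-.108,.078]),('o',[.5763,-.0603,.078]),('r',[.5686,-.1570,.078])): print(n,grey(im,p,.078,X))
im,p=snap('top','t15.png')
big=im[180:225,220:370]; cv2.imwrite('pics/c15.png',cv2.cvtColor(np.vstack([cv2.resize(big,(560,168),interpolation=cv2.INTER_CUBIC),cv2.cvtColor(cv2.imread('pics/w15.png'),cv2.COLOR_BGR2RGB)]),cv2.COLOR_RGB2BGR))
E
```

```text
time: 38.05
position: [0.5749, -0.0615, 0.0601]
tool_rot: [-2.305, -2.133, 0.003]
ft_force: [0.0, -1.2, -0.0]
grip_width: 0.406
time: 38.55
position: [0.576, -0.0615, 0.061]
tool_rot: [2.305, 2.134, 0.001]
ft_force: [0.0, 0.2, -0.2]
grip_width: 0.589
time: 39.05
position: [0.5783, -0.0622, 0.1955]
tool_rot: [2.302, 2.131, 0.01]
ft_force: [1.0, -0.0, -0.5]
grip_width: 0.65
time: 39.55
position: [0.566, -0.1816, 0.1901]
tool_rot: [-2.307, -2.131, 0.0]
ft_force: [1.0, 0.7, 0.3]
grip_width: 0.65
time: 39.75
position: [0.5669, -0.1792, 0.1902]
tool_rot: [-2.302, -2.137, -0.0]
ft_force: [0.1, -0.2, -0.4]
grip_width: 0.651
[ 0.56686188 -0.17940444  0.19033446]
red [([264, 166, 37, 37, 1028], [0.5685, -0.1571, 0.078])]
orange [([262, 48, 41, 44, 1379], [0.5758, -0.0631, 0.078])]
yellow [([269, 212, 29, 9, 74], [0.5673, -0.1872, 0.078]), ([266, 218, 35, 32, 877], [0.566, -0.2056, 0.078]), ([277, 280, 12, 7, 83], [0.5616, -0.2587, 0.078])]
g [([45.5, 32.5, 19.100000381469727], array([ 0.579 , -0.1039,  0.078 ]))]
o [([37.5, 45.5, 20.299999237060547], array([ 0.5758, -0.0658,  0.078 ]))]
r [([38.5, 37.5, 21.399999618530273], array([ 0.5692, -0.1562,  0.078 ]))]
```

View pics/c15.png

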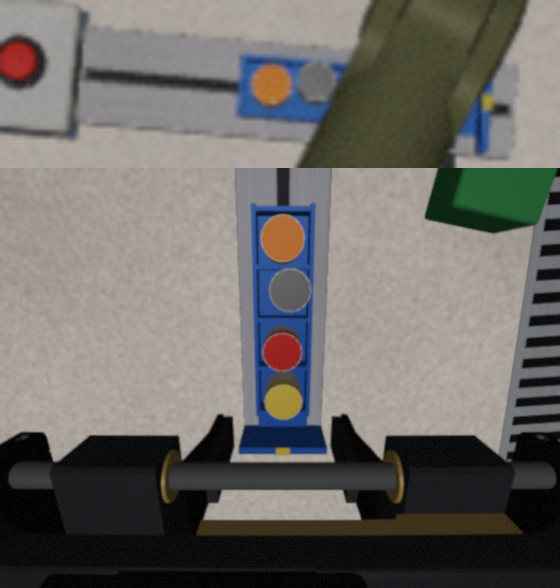

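```bash
python3 - <<'E'
from h import *
im=cv2.cvtColor(cv2.imread('pics/w15.png'),cv2.COLOR_BGR2RGB)
print('cap row 122 cols 248-300 step2:'); print([tuple(map(int,im[122,u])) for u in range(250,276,2)])
print('diag'); print([tuple(map(int,im[122+int(.55*k),290-k])) for k in range(12,34,2)])
print('below'); print([tuple(map(int,im[v,290])) for v in range(130,156,2)])
print('orange left',[tuple(map(int,im[70,u])) for u in range(250,270,2)])
print('right of grey',[tuple(map(int,im[122,u])) for u in range(304,322,2)])
im,p=snap('side'); 
for c in CAP: print(c,blob(im,p,c,.078,10))
u,v=proj(p,[.579,-.104,.078]);print(u,v)
b=cv2.resize(im[195:310,240:340],(640,736)[::1] if 0 else (500,575),interpolation=cv2.INTER_CUBIC); cv2.imwrite('pics/s15.png',cv2.cvtColor(b,cv2.COLOR_RGB2BGR))
E
```

```text
cap row 122 cols 248-300 step2:
[(130, 129, 135), (109, 117, 142), (53, 86, 149), (38, 71, 130), (19, 44, 88), (41, 76, 143), (44, 81, 149), (43, 81, 150), (46, 81, 150), (79, 100, 145), (114, 116, 119), (98, 99, 100), (96, 98, 98)]
diag
[(96, 97, 98), (95, 95, 95), (96, 95, 96), (110, 111, 113), (53, 82, 143), (43, 79, 148), (45, 80, 149), (44, 81, 147), (39, 78, 146), (42, 78, 142), (24, 45, 89)]
below
[(95, 95, 96), (93, 93, 93), (91, 92, 93), (91, 91, 92), (92, 92, 94), (90, 91, 92), (106, 107, 112), (82, 102, 146), (36, 67, 130), (17, 37, 77), (26, 59, 117), (40, 77, 144), (38, 75, 142)]
orange left [(130, 131, 141), (71, 98, 151), (50, 86, 152), (32, 56, 104), (40, 69, 125), (125, 118, 140), (174, 111, 68), (176, 106, 52), (178, 109, 53), (176, 107, 51)]
right of grey [(92, 92, 93), (91, 92, 93), (94, 94, 96), (112, 119, 135), (76, 96, 143), (126, 126, 135), (128, 126, 131), (127, 127, 132), (128, 126, 132)]
red [([323, 138, 6, 6, 17], [0.8364, 0.391, 0.078]), ([321, 146, 4, 9, 12], [0.8053, 0.3245, 0.078]), ([331, 149, 4, 6, 12], [0.836, 0.3064, 0.078]), ([270, 175, 5, 6, 21], [0.5896, 0.1876, 0.078]), ([287, 249, 13, 12, 110], [0.5683, -0.159, 0.078])]
orange [([282, 225, 11, 10, 70], [0.5771, -0.0656, 0.078])]
yellow [([291, 262, 13, 14, 146], [0.5646, -0.2092, 0.078]), ([299, 283, 5, 17, 60], [0.5568, -0.2763, 0.078]), ([301, 370, 39, 50, 1471], [0.5242, -0.5227, 0.078])]
291.72050326305697 238.56611753724368
```

Grey stands upright, with blue floor right up to its cap and no body showing on any side. It has shifted into its pocket's corner, about 6 mm off-centre, which is within limits. I'll now close the fingers and go down behind the plate's stripe.

```bash

python3 -m creep '[[[0,-45,0,0,0,0,0],[0,-90,0,0,0,0,0],[0,-108,0,0,0,0,0],[0,-108,0,0,0,0,0],[0,-108,0,0,0,0,0]]]' 25
python3 -m creep '[[[0,0,0,0,0,0,0],[0,0,0,0,0,0,0],[0,0,0,0,0,0,0]]]' 25
python3 - <<'E'
from h import *
im,p=snap('wrist','w16.png'); print(tool()[0],ctrl.get_state()['grip_width'])
for c in CAP: print(c,blob(im,p,c,.078,10))
go([.5595,-.289,.048],-.077)
E
```

```text
time: 40.4
position: [0.5584, -0.2881, 0.1904]
tool_rot: [-2.305, -2.134, -0.001]
ft_force: [0.2, 0.5, -0.2]
grip_width: 0.279
time: 40.7
position: [0.5588, -0.2874, 0.1906]
tool_rot: [-2.303, -2.137, -0.001]
ft_force: [0.6, -1.3, -0.2]
grip_width: 0.035
[ 0.55866292 -0.28767984  0.19064145] 0.022043331669624286
red [([262, 29, 41, 47, 1479], [0.5684, -0.158, 0.078])]
orange []
yellow [([264, 95, 39, 41, 1237], [0.5659, -0.2064, 0.078]), ([276, 173, 14, 10, 135], [0.5614, -0.2598, 0.078]), ([268, 337, 16, 14, 131], [0.5392, -0.4411, 0.078])]
shift mm [ -1.3   0.9 142.6]
turn [ 0.    -0.     0.002]
turn [ 1.00e-03  0.00e+00 -3.14e+00]
```

```bash

python3 -m creep '[[[0,-1,1,40,0,0,0],[0,-1,1,80,0,0,0],[0,-1,1,120,0,0,0],[0,-1,1,141,0,0,0],[0,-1,1,141,0,0,0]]]' 25
python3 -m creep '[[[0,0,0,0,0,0,0],[0,0,0,0,0,0,0],[0,0,0,0,0,0,0]]]' 25
python3 - <<'E'
from h import *
p,r=tool(); print(p, 'axis x here',.5616+.0765*(p[1]+.2592)); print(r.as_matrix().round(3)); print(ctrl.get_state()['ft_force'])
E
```

```text
time: 41.25
position: [0.5569, -0.2879, 0.0461]
tool_rot: [-2.3, -2.131, 0.004]
ft_force: [-0.5, 0.1, 0.1]
grip_width: 0.005
time: 41.55
position: [0.5603, -0.2905, 0.0515]
tool_rot: [2.303, 2.133, 0.003]
ft_force: [-0.3, 0.3, -0.2]
grip_width: 0.004
[ 0.56029663 -0.29047452  0.05149914] axis x here 0.5592074992284217
[[ 0.077  0.997  0.003]
 [ 0.997 -0.077 -0.001]
 [-0.001  0.003 -1.   ]]
[-0.30337761  0.33489075 -0.20473735]
```

```bash

python3 -m creep '[[[0,8,0,2,0,0,0],[0,16,0,3,0,0,0],[0,24,0,3,0,0,0],[0,36,0,3,0,0,0],[0,50,0,3,0,0,0]]]' 25
python3 -m creep '[[[0,15,0,0,0,0,0],[0,30,0,0,0,0,0],[0,45,0,0,0,0,0],[0,60,0,0,0,0,0],[0,75,0,0,0,0,0]]]' 25
python3 - <<'E'
from h import *
im,p=snap('wrist','w17.png'); print(tool()[0])
for c in CAP: print(c,blob(im,p,c,.078,10))
E
```

```text
time: 42.05
position: [0.5631, -0.2415, 0.0472]
tool_rot: [2.304, 2.13, -0.002]
ft_force: [1.6, -6.3, 0.8]
grip_width: 0.005
time: 42.55
position: [0.569, -0.1643, 0.047]
tool_rot: [2.305, 2.134, 0.0]
ft_force: [-0.7, -4.3, 4.2]
grip_width: 0.008
[ 0.56948962 -0.16003901  0.04645125]
red [([234, 0, 91, 72, 5382], [0.5767, -0.0515, 0.078])]
orange []
yellow [([242, 111, 80, 81, 5073], [0.5744, -0.0958, 0.078]), ([266, 258, 31, 17, 498], [0.5699, -0.1488, 0.078])]
```

```bash

python3 -m creep '[[[0,10,0,0,0,0,0],[0,20,0,0,0,0,0],[0,30,0,0,0,0,0],[0,40,0,0,0,0,0],[0,45,0,0,0,0,0]]]' 25
python3 -m creep '[[[0,4,0,0,0,0,0],[0,7,0,0,0,0,0],[0,10,0,0,0,0,0],[0,10,0,0,0,0,0],[0,10,0,0,0,0,0]]]' 25
```

```text
time: 43.1
position: [0.5719, -0.1249, 0.0467]
tool_rot: [2.302, 2.129, -0.008]
ft_force: [2.7, -19.7, -4.5]
grip_width: 0.003
time: 43.6
position: [0.5717, -0.1249, 0.047]
tool_rot: [2.304, 2.114, -0.017]
ft_force: [3.4, -29.5, -6.8]
grip_width: 0.006
```

```bash

python3 -m creep '[[[0,-10,0,0,0,0,0],[0,-20,0,-40,0,0,0],[0,-60,0,-80,0,0,0],[0,-100,0,-120,0,0,0],[0,-140,0,-130,0,0,0]]]' 25
python3 -m creep '[[[0,0,0,0,0,0,0],[0,0,0,0,0,0,0],[0,0,0,0,0,0,0]]]' 25
python3 - <<'E'
from h import *
im,p=snap('wrist','w18.png'); print(tool()[0])
for c in CAP: print(c,blob(im,p,c,.078,10))
im2,p=snap('top'); print('top r',blob(im2,p,'red',.078,10));print('top o',blob(im2,p,'orange',.078,10));print('top y',blob(im2,p,'yellow',.078,5))
cv2.imwrite('pics/c18.png',cv2.cvtColor(np.vstack([cv2.resize(im2[170:225,200:370],(560,181),interpolation=cv2.INTER_CUBIC),im[:400]]),cv2.COLOR_RGB2BGR))
E
```

```text
time: 44.1
position: [0.5642, -0.2442, 0.1782]
tool_rot: [-2.298, -2.14, -0.008]
ft_force: [1.0, 0.2, 0.2]
grip_width: 0.004
time: 44.4
position: [0.5624, -0.2442, 0.1743]
tool_rot: [-2.3, -2.135, -0.001]
ft_force: [0.2, 0.2, -0.7]
grip_width: 0.004
[ 0.56252135 -0.24406551  0.17418907]
red []
orange []
yellow [([274, 36, 18, 14, 236], [0.5727, -0.1109, 0.078])]
top r [([219, 191, 11, 11, 88], [0.5955, 0.1663, 0.078]), ([273, 197, 8, 10, 59], [0.5777, -0.0113, 0.078])]
top o [([244, 194, 9, 10, 64], [0.5867, 0.0841, 0.078])]
top y [([287, 198, 9, 9, 67], [0.576, -0.0599, 0.078]), ([306, 202, 2, 3, 6], [0.5734, -0.1138, 0.078]), ([415, 210, 26, 21, 417], [0.5202, -0.5264, 0.078])]
```

View pics/c18.png

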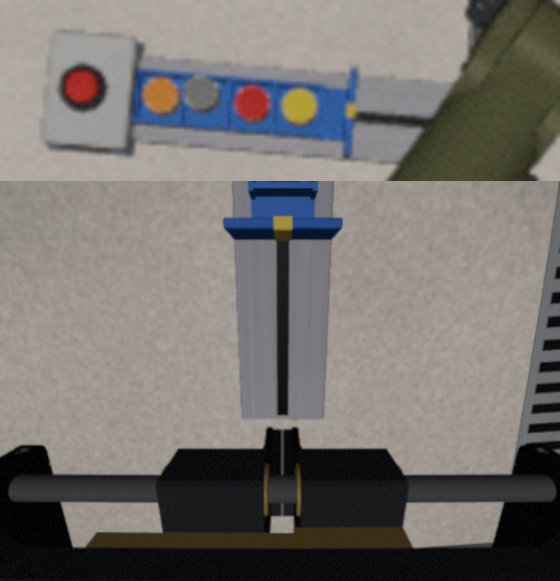

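The top strip shows all four pots in the carriage with its front edge at the drive unit's face (px 137 vs 135). The wrist view shows the plate at (283,228) and the bed end at about (283,236 in the raw frame). Measured travel is only about 149 mm, so I'll check against the machine's geometry.

```bash
python3 - <<'E'
from h import *
a=np.array([.0765,.9971]); 
s=lambda X:round(float((np.array(X)[:2]-[.5695,-.15])@a),4)
p=ctrl.camera_params('wrist')
im=cv2.cvtColor(cv2.imread('pics/w18.png'),cv2.COLOR_BGR2HSV)
print('V col265 rows 225-250',im[225:250,265,2].tolist())
for v in(234,236,238): print('bed end',v,s(plane(p,268,v,.024)))
print('plate rows',im[30:65,255,0].tolist())
for v in(37,40): print('plate',v,s(plane(p,255,v,.078)))
pt=ctrl.camera_params('top')
import cv2
T=cv2.imread('pics/t9.png'); T0=cv2.cvtColor(cv2.imread('pics/top0.png'),cv2.COLOR_BGR2HSV)
im2,_=snap('top'); H=cv2.cvtColor(im2,cv2.COLOR_RGB2HSV)
# along the axis (offset across by -0.03) sample S and V in top picture now
for off in(0.0,-0.018):
  for nm,h in(('start',T0),('now',H)):
    o=[]
    for t in np.arange(-.14,.36,.004):
        X=[.5695+a[0]*t+off*a[1],-.15+a[1]*t-off*a[0],.03]; u,v=proj(pt,X); o.append(('B' if 100<h[int(round(v)),int(round(u)),0]<125 and h[int(round(v)),int(round(u)),1]>110 else 'r' if h[int(round(v)),int(round(u)),1]>90 else '.' if h[int(round(v)),int(round(u)),2]>110 else '#'))
    print(nm,off,''.join(o))
print('button s',s([.5953,.1666]),s([.5936,.1676]))
E
```

```text
V col265 rows 225-250 [132, 132, 133, 132, 132, 132, 132, 133, 133, 132, 130, 131, 138, 153, 163, 164, 164, 163, 164, 162, 159, 156, 142, 133, 125]
bed end 234 -0.1367
bed end 236 -0.139
bed end 238 -0.1414
plate rows [109, 109, 110, 109, 110, 110, 109, 110, 110, 109, 110, 109, 110, 109, 109, 109, 110, 110, 111, 109, 111, 109, 110, 108, 109, 110, 111, 110, 113, 116, 120, 126, 130, 120, 132]
plate 37 0.0427
plate 40 0.0407
start 0.0 .#####.#BBBBBBBBBBBBBBBBBBBBBBBBBBBBBBBBBBBBBBBBBBBBBBBBBBBBBBBBB#########rrrrrrrrrrrrrrrrrrrrrr########......##rrrrrrrrrr...
now 0.0 ####r##rrr######r#rr#######################r..BBBBBBBrrrrrrrrrr.BBrrrrrrrrr.BBBr###......B#rrrrrrrrrBB##......##rrrrrrrrrr...
start -0.018 .....BBBBBBBBBBBBBBBBBBBBBBBBBBBBBBBBBBBBBBBBBBBBBBBBBBBBBBBBBBBr.........rrrrrrrrrrrrrrrrrrrrrr......#.........######.......
now -0.018 r###r#######r##r#####r#####.................BBBBBBBBBBBBBBBrBBBBBBBBB##rBBBBBBBBBBBBBBBBBBBBBBBBBBBBBBB..........#####.......
button s 0.3177 0.3185
```

The camera evidence on whether the carriage is home is ambiguous: about 150 mm of travel, a stall at 30 N, and a carriage that may not have started at exactly 0. Pressing the button early would fail the run. So I'll grip the plate, draw the carriage out to its outer stop, and measure the full stroke from there.

```bash

python3 -m creep '[[[0.28,0,0,-20,0,0,-0.15],[0.28,0,0,-20,0,0,-0.3],[0.28,0,0,-20,0,0,-0.45],[0.28,0,0,-20,0,0,-0.6],[0.28,0,0,-20,0,0,-0.7]]]' 30
python3 -m creep '[[[0.28,0,0,0,0,0,-0.15],[0.28,0,0,0,0,0,-0.3],[0.28,0,0,0,0,0,-0.45],[0.28,0,0,0,0,0,-0.6],[0.28,0,0,0,0,0,-0.7]]]' 30
python3 -m creep '[[[0.28,0,0,0,0,0,-0.15],[0.28,0,0,0,0,0,-0.171],[0.28,0,0,0,0,0,-0.171],[0.28,0,0,0,0,0,-0.171],[0.28,0,0,0,0,0,-0.171]]]' 30
python3 - <<'E'
from h import *
print(tool()[0],tool()[1].as_matrix().round(3),ctrl.get_state()['joint_positions'].round(2))
im,p=snap('top'); print(blob(im,p,'yellow',.078,4))
im,p=snap('wrist','w19.png'); print(blob(im,p,'yellow',.078,10)); print(blob(im,p,'red',.078,10))
go([.5727,-.1115,.12],-.077+1.5708)
E
```

```text
time: 45.05
position: [0.5625, -0.2457, 0.195]
tool_rot: [-1.423, -2.799, -0.001]
ft_force: [-0.2, -0.8, 0.9]
grip_width: 0.269
time: 45.55
position: [0.5625, -0.2457, 0.195]
tool_rot: [-0.377, -3.118, -0.001]
ft_force: [0.2, -0.6, 0.0]
grip_width: 0.281
time: 46.05
position: [0.5624, -0.2471, 0.1954]
tool_rot: [-0.122, -3.139, -0.0]
ft_force: [0.0, 0.2, 1.1]
grip_width: 0.28
[ 0.56242086 -0.24705054  0.19543478] [[-0.997  0.078 -0.   ]
 [ 0.078  0.997  0.   ]
 [ 0.     0.    -1.   ]] [-0.17  0.3   0.66  1.6  -0.19  1.31  2.01]
[([287, 197, 8, 10, 67], [0.5765, -0.0594, 0.078]), ([306, 202, 2, 3, 6], [0.5734, -0.1138, 0.078]), ([415, 210, 26, 21, 416], [0.5201, -0.5264, 0.078])]
[([0, 141, 68, 74, 3759], [0.5142, -0.4762, 0.078]), ([463, 184, 20, 14, 72], [0.5599, -0.0707, 0.078]), ([465, 188, 36, 33, 906], [0.5761, -0.0578, 0.078]), ([421, 198, 11, 13, 128], [0.572, -0.1117, 0.078])]
[([516, 187, 35, 33, 897], [0.5786, -0.0094, 0.078])]
shift mm [  0.2 136.   75.5]
turn [ 0.    -0.    -0.001]
turn [-0.    -0.     3.141]
```

```bash

python3 -m creep '[[[0.28,0,40,0,0,0,0],[0.28,0,80,0,0,0,0],[0.28,0,120,0,0,0,0],[0.28,0,136,30,0,0,0],[0.28,0,136,65,0,0,0]]]' 30
python3 -m creep '[[[0.28,0,0,0,0,0,0],[0.28,0,0,0,0,0,0],[0.28,0,0,0,0,0,0]]]' 30
python3 - <<'E'
from h import *
im,p=snap('wrist','w20.png'); print(tool()[0],ctrl.get_state()['joint_positions'].round(2)); print(blob(im,p,'yellow',.078,20))
h=cv2.cvtColor(im,cv2.COLOR_RGB2HSV); pos,r=tool()
for k in (-.025,.0,-.04):  # across offsets; scan along slide for blue plate top at z .078
    o=[]
    for t in np.arange(-.03,.03,.001):
        X=pos+r.apply([k,t,0]); X[2]=.078; u,v=proj(p,X).round().astype(int); o.append(' '.join(map(str,h[v,u]//np.array([4,32,16]))) if 0<=v<420 and 0<=u<560 else 'x')
    print(k,o[::3])
go([.572,-.1115,.055],-.077+1.5708)
E
```

```text
time: 46.65
position: [0.575, -0.1071, 0.1313]
tool_rot: [0.111, 3.135, 0.004]
ft_force: [-0.1, 0.3, -0.5]
grip_width: 0.281
time: 46.95
position: [0.574, -0.1129, 0.1325]
tool_rot: [0.123, 3.136, -0.001]
ft_force: [0.2, -1.0, 0.2]
grip_width: 0.277
[ 0.57406695 -0.11290141  0.1326675 ] [-0.35  0.27  0.58  1.75 -0.16  1.17  1.77]
[([331, 200, 35, 24, 163], [0.5601, -0.0664, 0.078]), ([335, 206, 44, 42, 1451], [0.5761, -0.0572, 0.078]), ([280, 219, 11, 17, 170], [0.5723, -0.1101, 0.078])]
-0.025 ['7 0 1', '5 7 0', '2 1 0', '18 1 0', '42 1 0', '4 0 11', '4 0 11', '4 0 11', '4 0 12', '4 0 11', '28 4 8', '27 6 9', '28 3 8', '4 0 12', '3 0 11', '4 0 12', '26 1 1', '36 4 0', '30 2 0', '36 6 0']
0.0 ['31 0 9', '30 0 9', '31 0 9', '30 0 9', '30 0 9', '33 0 9', '31 0 9', '33 0 9', '31 0 9', '2 0 9', '6 5 11', '6 5 11', '6 4 10', '27 6 9', '27 6 9', '27 5 9', '27 6 9', '27 6 9', '27 6 9', '27 6 6']
-0.04 ['24 5 0', '6 4 0', '37 1 0', '26 1 0', '37 1 0', '4 0 11', '4 0 11', '3 0 11', '4 0 12', '4 0 11', '28 4 8', '27 6 9', '27 5 9', '4 0 11', '4 0 11', '4 0 11', '6 3 0', '22 1 0', '26 1 0', '18 1 1']
shift mm [ 2.4  1.2 77.7]
turn [-0.     0.003 -0.001]
turn [0.005 0.    3.14 ]
```

```bash

python3 -m creep '[[[0.28,1,3,10,0,0,0],[0.28,1,3,30,0,0,0],[0.28,1,3,50,0,0,0],[0.28,1,3,70,0,0,0],[0.28,1,3,77,0,0,0]]]' 30
python3 -m creep '[[[0.28,0,0,0,0,0,0],[0,0,0,0,0,0,0],[0,0,0,0,0,0,0],[0,0,0,0,0,0,0],[0,0,0,0,0,0,0]]]' 30
python3 -m creep '[[[0,0,0,0,0,0,0],[0,0,0,0,0,0,0]]]' 30
python3 - <<'E'
from h import *
print(tool()[0],ctrl.get_state()['ft_force'])
E
```

```text
time: 47.5
position: [0.5707, -0.1083, 0.0517]
tool_rot: [-0.121, -3.136, -0.0]
ft_force: [-0.6, -0.0, -0.3]
grip_width: 0.278
time: 48.0
position: [0.5728, -0.11, 0.0546]
tool_rot: [0.122, 3.137, -0.002]
ft_force: [-0.5, -3.9, 2.9]
grip_width: 0.089
time: 48.2
position: [0.5728, -0.11, 0.0545]
tool_rot: [0.122, 3.137, -0.002]
ft_force: [0.2, -5.6, 6.0]
grip_width: 0.087
[ 0.57278229 -0.10995336  0.05451089] [ 0.23834951 -5.63491714  5.98407389]
```

Gripped at 7.6 mm. First a quick test: a gentle extra push with this centred grip.

```bash

python3 -m creep '[[[0,0,2,0,0,0,0],[0,0,4,0,0,0,0],[0,0,6,0,0,0,0],[0,0,6,0,0,0,0],[0,0,6,0,0,0,0]]]' 40
```

```text
time: 48.7
position: [0.5728, -0.1099, 0.0546]
tool_rot: [0.127, 3.136, -0.013]
ft_force: [-0.1, -14.9, 2.9]
grip_width: 0.087
```

```bash

python3 -m creep '[[[0,0,-8,0,0,0,0],[0,0,-20,0,0,0,0],[0,0,-36,0,0,0,0],[0,0,-52,0,0,0,0],[0,0,-68,0,0,0,0]]]' 40
python3 -m creep '[[[0,0,-16,0,0,0,0],[0,0,-32,0,0,0,0],[0,0,-48,0,0,0,0],[0,0,-64,0,0,0,0],[0,0,-76,0,0,0,0]]]' 40
python3 -m creep '[[[0,0,-5,0,0,0,0],[0,0,-10,0,0,0,0],[0,0,-10,0,0,0,0],[0,0,-10,0,0,0,0]]]' 40
```

```text
time: 49.2
position: [0.5685, -0.1666, 0.0544]
tool_rot: [0.116, 3.138, 0.009]
ft_force: [-0.1, 5.5, 8.4]
grip_width: 0.088
time: 49.7
position: [0.5627, -0.2437, 0.0544]
tool_rot: [0.118, 3.138, 0.007]
ft_force: [-0.7, 5.1, 8.2]
grip_width: 0.087
time: 50.1
position: [0.5619, -0.2547, 0.0545]
tool_rot: [0.119, 3.138, 0.003]
ft_force: [-0.3, 0.6, 7.1]
grip_width: 0.092
```

```bash

python3 -m creep '[[[0,0,-3,0,0,0,0],[0,0,-6,0,0,0,0],[0,0,-9,0,0,0,0],[0,0,-9,0,0,0,0],[0,0,-9,0,0,0,0]]]' 40
python3 -m creep '[[[0,0,-3,0,0,0,0],[0,0,-6,0,0,0,0],[0,0,-9,0,0,0,0],[0,0,-9,0,0,0,0],[0,0,-9,0,0,0,0]]]' 40
```

```text
time: 50.6
position: [0.5612, -0.263, 0.0544]
tool_rot: [0.118, 3.138, 0.005]
ft_force: [-0.5, 1.8, 6.4]
grip_width: 0.089
time: 51.1
position: [0.5606, -0.272, 0.0545]
tool_rot: [0.118, 3.138, 0.005]
ft_force: [-1.6, 2.7, 8.4]
grip_width: 0.088
```

```bash

python3 -m creep '[[[0,0,-2,0,0,0,0],[0,0,-4,0,0,0,0],[0,0,-6,0,0,0,0],[0,0,-6,0,0,0,0],[0,0,-6,0,0,0,0]]]' 40
python3 -m creep '[[[0,0,-2,0,0,0,0],[0,0,-4,0,0,0,0],[0,0,-4,0,0,0,0],[0,0,-4,0,0,0,0]]]' 40
```

```text
time: 51.6
position: [0.5604, -0.2746, 0.0544]
tool_rot: [0.115, 3.139, 0.012]
ft_force: [-3.3, 7.3, 10.8]
grip_width: 0.092
time: 52.0
position: [0.5605, -0.2747, 0.0542]
tool_rot: [-0.112, -3.139, -0.021]
ft_force: [-3.5, 14.4, 14.5]
grip_width: 0.087
```

It stopped hard at y = -0.2747, against -0.1099 at the inner stop. That is a 165.3 mm stroke, so the earlier push had reached home and the carriage had started about 15 mm in. I'll push home again with this centred grip.

```bash

python3 -m creep '[[[0,0,8,0,0,0,0],[0,0,20,0,0,0,0],[0,0,34,0,0,0,0],[0,0,50,0,0,0,0],[0,0,66,0,0,0,0]]]' 40
python3 -m creep '[[[0,0,16,0,0,0,0],[0,0,32,0,0,0,0],[0,0,48,0,0,0,0],[0,0,64,0,0,0,0],[0,0,80,0,0,0,0]]]' 40
python3 -m creep '[[[0,0,8,0,0,0,0],[0,0,16,0,0,0,0],[0,0,22,0,0,0,0],[0,0,28,0,0,0,0],[0,0,30,0,0,0,0]]]' 40
python3 -m creep '[[[0,0,0,0,0,0,0],[0,0,0,0,0,0,0]]]' 40
```

```text
time: 52.5
position: [0.5645, -0.2193, 0.0546]
tool_rot: [0.122, 3.137, -0.003]
ft_force: [0.1, -5.4, 4.3]
grip_width: 0.092
time: 53.0
position: [0.5706, -0.1389, 0.0545]
tool_rot: [0.121, 3.137, -0.002]
ft_force: [1.0, -4.9, 6.7]
grip_width: 0.088
time: 53.5
position: [0.5728, -0.1099, 0.0546]
tool_rot: [0.12, 3.137, -0.004]
ft_force: [-0.5, -8.8, 5.6]
grip_width: 0.089
time: 53.7
position: [0.5728, -0.11, 0.0545]
tool_rot: [0.122, 3.137, -0.002]
ft_force: [-0.3, -6.0, 6.2]
grip_width: 0.088
```

```bash

python3 -m creep '[[[0,0,0,0,0,0,0],[0.28,0,0,0,0,0,0],[0.28,0,0,0,0,0,0],[0.28,0,0,0,0,0,0],[0.28,0,0,0,0,0,0]]]' 30
python3 -m creep '[[[0.28,0,0,0,0,0,0],[0.28,0,0,-20,0,0,0],[0.28,0,0,-50,0,0,0],[0.28,0,0,-85,0,0,0],[0.28,0,0,-100,0,0,0]]]' 30
python3 - <<'E'
from h import *
im,p=snap('wrist'); print(tool()[0]);print('y',blob(im,p,'yellow',.078,20)); print('r',blob(im,p,'red',.078,20)); print('o',blob(im,p,'orange',.078,20))
im,p=snap('top');print('top y',blob(im,p,'yellow',.078,4)[:2])
E
python3 -m creep '[[[0,0,40,0,0,0,0],[0,0,85,0,0,0,0],[0,0,130,0,0,0,0],[0,0,175,0,0,0,0],[0,0,200,0,0,0,0]]]' 30
python3 -m creep '[[[0,0,40,0,0,0,0],[0,0,60,0,0,0,0],[0,0,78,0,0,0,0],[0,0,78,0,0,0,0],[0,0,78,0,0,0,0]]]' 30
python3 -m creep '[[[0,0,0,0,0,0,0],[0,0,0,0,0,0,0],[0,0,0,0,0,0,0]]]' 30
```

```text
time: 54.2
position: [0.5715, -0.1074, 0.0529]
tool_rot: [-0.119, -3.138, -0.002]
ft_force: [0.0, 0.4, 0.3]
grip_width: 0.268
time: 54.7
position: [0.5736, -0.1089, 0.1567]
tool_rot: [0.12, 3.135, 0.0]
ft_force: [0.3, -0.4, 1.4]
grip_width: 0.28
[ 0.57439322 -0.1089389   0.15799589]
y [([322, 193, 32, 20, 106], [0.5602, -0.0657, 0.078]), ([325, 198, 41, 38, 1208], [0.5761, -0.057, 0.078]), ([276, 210, 9, 15, 135], [0.5722, -0.1101, 0.078])]
r [([384, 197, 42, 38, 1199], [0.5786, -0.0085, 0.078])]
o [([497, 192, 21, 13, 102], [0.5688, 0.0733, 0.078]), ([498, 197, 41, 38, 1160], [0.5862, 0.0857, 0.078])]
top y [([415, 210, 26, 21, 416], [0.5202, -0.527, 0.078])]
time: 55.3
position: [0.5858, 0.0962, 0.151]
tool_rot: [-0.112, -3.136, -0.002]
ft_force: [-0.3, -0.1, 0.2]
grip_width: 0.013
time: 55.8
position: [0.5934, 0.1668, 0.1531]
tool_rot: [-0.123, -3.139, 0.003]
ft_force: [-0.3, 0.2, -0.1]
grip_width: 0.008
time: 56.1
position: [0.5936, 0.1672, 0.1538]
tool_rot: [0.124, 3.139, 0.0]
ft_force: [0.0, -0.2, 0.5]
grip_width: 0.007
```

The plate is still at -0.110 (home), with the yellow, red and orange caps in place. I'm over the button now. I'll check its centre and come down slowly.

```bash

python3 - <<'E'
from h import *
im,p=snap('wrist'); print(tool()[0]);print('r',blob(im,p,'red',.08,100))
E
python3 -m creep '[[[0,0,0,15,0,0,0],[0,0,0,30,0,0,0],[0,0,0,45,0,0,0],[0,0,0,55,0,0,0],[0,0,0,55,0,0,0]]]' 30
python3 -m creep '[[[0,0,0,3,0,0,0],[0,0,0,6,0,0,0],[0,0,0,9,0,0,0],[0,0,0,9,0,0,0],[0,0,0,9,0,0,0]]]' 30
```

```text
[0.59353304 0.16759132 0.15377306]
r [([73, 197, 24, 26, 133], [0.5701, 0.0136, 0.08]), ([48, 200, 41, 38, 1205], [0.5782, -0.0048, 0.08]), ([261, 203, 43, 42, 1399], [0.5961, 0.1673, 0.08])]
time: 56.65
position: [0.5917, 0.1681, 0.0958]
tool_rot: [-0.12, -3.135, 0.003]
ft_force: [-0.2, 0.3, -0.3]
grip_width: 0.004
time: 57.15
position: [0.5939, 0.1687, 0.0903]
tool_rot: [0.12, 3.138, 0.001]
ft_force: [0.2, -0.6, 1.8]
grip_width: 0.006
```

```bash

python3 -m creep '[[[0,0,0,2,0,0,0],[0,0,0,4,0,0,0],[0,0,0,6,0,0,0],[0,0,0,8,0,0,0],[0,0,0,8,0,0,0]]]' 30
python3 -m creep '[[[0,0,0,1,0,0,0],[0,0,0,2,0,0,0],[0,0,0,2,0,0,0],[0,0,0,2,0,0,0],[0,0,0,2,0,0,0]]]' 30
```

```text
time: 57.65
position: [0.5941, 0.1688, 0.0861]
tool_rot: [0.121, 3.138, 0.003]
ft_force: [-8.8, -1.6, 26.9]
grip_width: 0.005
time: 58.15
position: [0.5942, 0.1688, 0.0859]
tool_rot: [0.121, 3.138, 0.005]
ft_force: [-12.3, -2.3, 34.9]
grip_width: 0.002
```

The button bottomed at z = 0.086 after about 6 mm, with force well above 5 N. I'll ease slightly and hold for more than 5 s.

```bash

python3 -m creep '[[[0,0,0,-2,0,0,0],[0,0,0,-2,0,0,0],[0,0,0,-2,0,0,0],[0,0,0,-2,0,0,0],[0,0,0,-2,0,0,0]]]' 30
python3 -m creep '[[[0,0,0,0,0,0,0],[0,0,0,0,0,0,0],[0,0,0,0,0,0,0],[0,0,0,0,0,0,0],[0,0,0,0,0,0,0]]]' 30 | grep -E "time|pos|ft"
python3 -m creep '[[[0,0,0,0,0,0,0],[0,0,0,0,0,0,0],[0,0,0,0,0,0,0],[0,0,0,0,0,0,0],[0,0,0,0,0,0,0]]]' 30 >/dev/null
python3 -m creep '[[[0,0,0,0,0,0,0],[0,0,0,0,0,0,0],[0,0,0,0,0,0,0],[0,0,0,0,0,0,0],[0,0,0,0,0,0,0]]]' 30 >/dev/null
python3 -m creep '[[[0,0,0,0,0,0,0],[0,0,0,0,0,0,0],[0,0,0,0,0,0,0],[0,0,0,0,0,0,0],[0,0,0,0,0,0,0]]]' 30 >/dev/null
python3 -m creep '[[[0,0,0,0,0,0,0],[0,0,0,0,0,0,0],[0,0,0,0,0,0,0],[0,0,0,0,0,0,0],[0,0,0,0,0,0,0]]]' 30 >/dev/null
python3 -m creep '[[[0,0,0,0,0,0,0],[0,0,0,0,0,0,0],[0,0,0,0,0,0,0],[0,0,0,0,0,0,0],[0,0,0,0,0,0,0]]]' 30 >/dev/null
python3 -m creep '[[[0,0,0,0,0,0,0],[0,0,0,0,0,0,0],[0,0,0,0,0,0,0],[0,0,0,0,0,0,0],[0,0,0,0,0,0,0]]]' 30 >/dev/null
python3 -m creep '[[[0,0,0,0,0,0,0],[0,0,0,0,0,0,0],[0,0,0,0,0,0,0],[0,0,0,0,0,0,0],[0,0,0,0,0,0,0]]]' 30 >/dev/null
python3 -m creep '[[[0,0,0,0,0,0,0],[0,0,0,0,0,0,0],[0,0,0,0,0,0,0],[0,0,0,0,0,0,0],[0,0,0,0,0,0,0]]]' 30 >/dev/null
python3 -m creep '[[[0,0,0,0,0,0,0],[0,0,0,0,0,0,0],[0,0,0,0,0,0,0],[0,0,0,0,0,0,0],[0,0,0,0,0,0,0]]]' 30 >/dev/null
python3 -m creep '[[[0,0,0,0,0,0,0],[0,0,0,0,0,0,0],[0,0,0,0,0,0,0],[0,0,0,0,0,0,0],[0,0,0,0,0,0,0]]]' 30 >/dev/null
python3 -m creep '[[[0,0,0,0,0,0,0],[0,0,0,0,0,0,0],[0,0,0,0,0,0,0],[0,0,0,0,0,0,0],[0,0,0,0,0,0,0]]]' 30 | grep -E "time|pos|ft"
```

```text
time: 58.65
position: [0.5942, 0.1688, 0.0861]
tool_rot: [0.121, 3.138, 0.003]
ft_force: [-8.2, -1.6, 25.7]
grip_width: 0.006
time: 59.15
position: [0.5941, 0.1687, 0.0861]
ft_force: [-6.3, -3.3, 25.0]
time: 64.65
position: [0.5941, 0.1688, 0.0861]
ft_force: [-8.1, -1.9, 25.3]
```

```bash

python3 -m creep '[[[0,0,0,-8,0,0,0],[0,0,0,-20,0,0,0],[0,0,0,-40,0,0,0],[0,0,0,-66,0,0,0],[0,0,0,-66,0,0,0]]]' 30
python3 -m creep '[[[0.28,0,-40,0,0,0,0],[0.28,0,-85,0,0,0,0],[0.28,0,-130,0,0,0,0],[0.28,0,-175,0,0,0,0],[0.28,0,-210,0,0,0,0]]]' 30
python3 -m creep '[[[0.28,0,-40,0,0,0,0],[0.28,0,-67,0,0,0,0],[0.28,0,-67,0,0,0,0],[0.28,0,-67,0,0,0,0],[0.28,0,-67,0,0,0,0]]]' 30
python3 -m creep '[[[0.28,0,0,0,0,0,0],[0.28,0,0,0,0,0,0]]]' 30
python3 - <<'E'
from h import *
im,p=snap('wrist'); print('y',blob(im,p,'yellow',.078,20)); print(tool()[0])
go([.5728,-.1100,.0545],-.077+1.5708)
E
```

```text
time: 65.15
position: [0.5953, 0.169, 0.1509]
tool_rot: [0.12, 3.134, 0.004]
ft_force: [1.0, 0.2, -0.1]
grip_width: 0.006
time: 65.65
position: [0.5759, -0.0441, 0.1465]
tool_rot: [-0.124, -3.138, 0.001]
ft_force: [0.1, -0.4, 1.4]
grip_width: 0.267
time: 66.15
position: [0.572, -0.1057, 0.1468]
tool_rot: [-0.117, -3.138, -0.001]
ft_force: [0.9, 0.1, -0.3]
grip_width: 0.28
time: 66.35
position: [0.5723, -0.1062, 0.1473]
tool_rot: [-0.117, -3.139, -0.001]
ft_force: [0.6, 0.1, -0.1]
grip_width: 0.282
y [([321, 198, 33, 21, 120], [0.5597, -0.065, 0.078]), ([324, 204, 41, 39, 1280], [0.5761, -0.057, 0.078]), ([272, 216, 10, 15, 150], [0.5721, -0.1103, 0.078])]
[ 0.5723139  -0.1064779   0.14743239]
shift mm [-0.8 -3.5 92.9]
turn [ 0.    -0.     0.002]
turn [ 0.    0.   -3.14]
```

```bash

python3 -m creep '[[[0.28,-1,-3,15,0,0,0],[0.28,-1,-3,40,0,0,0],[0.28,-1,-3,65,0,0,0],[0.28,-1,-3,85,0,0,0],[0.28,-1,-3,92,0,0,0]]]' 30
python3 -m creep '[[[0.28,0,0,0,0,0,0],[0,0,0,0,0,0,0],[0,0,0,0,0,0,0],[0,0,0,0,0,0,0],[0,0,0,0,0,0,0]]]' 30
python3 -m creep '[[[0,0,0,0,0,0,0],[0,0,0,0,0,0,0]]]' 40
```

```text
time: 66.9
position: [0.5707, -0.1105, 0.0523]
tool_rot: [-0.121, -3.134, 0.0]
ft_force: [-0.6, -0.0, -1.0]
grip_width: 0.279
time: 67.4
position: [0.5738, -0.1105, 0.0566]
tool_rot: [0.12, 3.137, 0.001]
ft_force: [-0.2, 0.5, 3.3]
grip_width: 0.086
time: 67.6
position: [0.5738, -0.1105, 0.0565]
tool_rot: [0.12, 3.137, 0.001]
ft_force: [-0.9, 0.8, 6.0]
grip_width: 0.084
```

Gripped. I'll draw it out 165 mm and a little more, to the stop at y = -0.2747.

```bash

python3 -m creep '[[[0,0,-6,0,0,0,0],[0,0,-18,0,0,0,0],[0,0,-34,0,0,0,0],[0,0,-50,0,0,0,0],[0,0,-66,0,0,0,0]]]' 40
python3 -m creep '[[[0,0,-16,0,0,0,0],[0,0,-32,0,0,0,0],[0,0,-48,0,0,0,0],[0,0,-64,0,0,0,0],[0,0,-78,0,0,0,0]]]' 40
python3 -m creep '[[[0,0,-6,0,0,0,0],[0,0,-12,0,0,0,0],[0,0,-18,0,0,0,0],[0,0,-22,0,0,0,0],[0,0,-25,0,0,0,0]]]' 40
python3 -m creep '[[[0,0,0,0,0,0,0],[0,0,0,0,0,0,0]]]' 40
```

```text
time: 68.1
position: [0.5689, -0.1746, 0.0565]
tool_rot: [0.118, 3.138, 0.005]
ft_force: [-0.4, 5.6, 7.1]
grip_width: 0.089
time: 68.6
position: [0.563, -0.2531, 0.0564]
tool_rot: [0.119, 3.138, 0.004]
ft_force: [-0.4, 5.2, 6.8]
grip_width: 0.089
time: 69.1
position: [0.5614, -0.2748, 0.0563]
tool_rot: [0.117, 3.139, 0.011]
ft_force: [-0.9, 12.9, 11.4]
grip_width: 0.085
time: 69.3
position: [0.5614, -0.2748, 0.0564]
tool_rot: [0.116, 3.139, 0.01]
ft_force: [-0.8, 8.8, 9.6]
grip_width: 0.088
```

Fully out at -0.2748. I'll release, lift away and check everything.

```bash

python3 -m creep '[[[0,0,1,0,0,0,0],[0.28,0,2,0,0,0,0],[0.28,0,2,0,0,0,0],[0.28,0,2,0,0,0,0],[0.28,0,2,0,0,0,0]]]' 30
python3 -m creep '[[[0.28,0,0,0,0,0,0],[0.28,0,0,-20,0,0,0],[0.28,0,0,-60,0,0,0],[0.28,0,0,-105,0,0,0],[0.28,0,0,-140,0,0,0]]]' 30
python3 -m creep '[[[0.28,30,0,0,0,0,0],[0.28,60,0,0,0,0,0],[0.28,80,0,0,0,0,0],[0.28,80,0,0,0,0,0],[0.28,80,0,0,0,0,0]]]' 30
python3 - <<'E'
from h import *
im,p=snap('wrist','w22.png'); print(tool()[0]);
for c in CAP: print(c,blob(im,p,c,.078,40))
print('g',grey(im,p,.078,[.578,-.119,.078]))
im,p=snap('side','s22.png'); h=cv2.cvtColor(im,cv2.COLOR_RGB2HSV)
for c in CAP: print('side',c,blob(im,p,c,.078,40))
m=cv2.inRange(h[100:180,200:310],np.array([45,100,25]),np.array([85,255,255])); q=cv2.moments(m,True); print('basket side px',q['m00'],200+q['m10']/q['m00'],100+q['m01']/q['m00'],'expected',proj(p,[.588,.388,.113]))
im,p=snap('top','t22.png')
for c in CAP: print('top',c,blob(im,p,c,.078,4))
h=cv2.cvtColor(im,cv2.COLOR_RGB2HSV);m=cv2.inRange(h,np.array([45,120,30]),np.array([85,255,255]));n,l,st,c=cv2.connectedComponentsWithStats(m)
print([(st[i].tolist(),plane(p,*c[i],.06 if c[i][0]>200 else .136).round(3).tolist()) for i in range(1,n) if st[i,4]>40])
E
```

```text
time: 69.8
position: [0.5595, -0.2777, 0.0551]
tool_rot: [-0.122, -3.138, 0.0]
ft_force: [0.4, -0.3, 0.8]
grip_width: 0.268
time: 70.3
position: [0.5603, -0.2779, 0.198]
tool_rot: [0.121, 3.138, -0.001]
ft_force: [0.4, 0.1, 1.0]
grip_width: 0.281
time: 70.8
position: [0.4809, -0.271, 0.1959]
tool_rot: [0.121, 3.138, 0.001]
ft_force: [-0.1, -0.9, 0.2]
grip_width: 0.279
[ 0.48132117 -0.27088729  0.19574508]
red [([375, 263, 21, 5, 72], [0.5526, -0.172, 0.078])]
orange [([459, 263, 33, 29, 702], [0.5732, -0.0788, 0.078])]
yellow [([0, 208, 105, 81, 5048], [0.5036, -0.4986, 0.078]), ([325, 258, 23, 7, 79], [0.5431, -0.2218, 0.078]), ([327, 265, 19, 13, 107], [0.5524, -0.2235, 0.078]), ([281, 274, 7, 11, 77], [0.5597, -0.2747, 0.078])]
g [([40.5, 33.5, 14.399999618530273], array([ 0.5729, -0.1169,  0.078 ]))]
side red [([295, 253, 6, 9, 43], [0.5756, -0.1738, 0.078])]
side orange []
side yellow [([292, 266, 13, 15, 154], [0.5635, -0.2242, 0.078]), ([300, 288, 6, 17, 68], [0.5556, -0.291, 0.078]), ([300, 370, 40, 50, 1512], [0.5236, -0.5233, 0.078])]Traceback (most recent call last):
  File "<stdin>", line 7, in <module>
ZeroDivisionError: float division by zero
```

```bash

python3 -m creep '[[[0.28,-20,20,-40,0,0,0],[0.28,-55,50,-80,0,0,0],[0.28,-90,80,-80,0,0,0],[0.28,-130,110,-80,0,0,0],[0.28,-165,134,-80,0,0,0]]]' 30
python3 -m creep '[[[0.28,0,0,0,0,0,0],[0.28,0,0,0,0,0,0],[0.28,0,0,0,0,0,0]]]' 30
python3 - <<'E'
from h import *
im,p=snap('wrist','w23.png'); print(tool()[0]);
for c in CAP: print(c,blob(im,p,c,.078,40))
print('g',grey(im,p,.078,[.578,-.119,.078]))
u,v=proj(p,[.578,-.119,.078]).round().astype(int); print(u,v); h=cv2.cvtColor(im,cv2.COLOR_RGB2HSV)
m=cv2.inRange(h[v-25:v+25,u-25:u+25],np.array([0,0,70]),np.array([180,25,125])); q=cv2.moments(m,True); print('grey px area',q['m00'],plane(p,u-25+q['m10']/q['m00'],v-25+q['m01']/q['m00'],.078).round(4))
for n in('side','top'):
    im,p=snap(n,n[0]+'23.png'); h=cv2.cvtColor(im,cv2.COLOR_RGB2HSV)
    m=cv2.inRange(h,np.array([45,100,25]),np.array([85,255,255]));k,l,st,c=cv2.connectedComponentsWithStats(m)
    print(n,[(st[i].tolist(),plane(p,*c[i],.06 if n=='top' and c[i][0]>200 else .113).round(3).tolist()) for i in range(1,k) if st[i,4]>40])
    for cc in CAP: print(n,cc,blob(im,p,cc,.078,20))
E
```

```text
time: 71.4
position: [0.6581, -0.1473, 0.2755]
tool_rot: [0.116, 3.138, 0.001]
ft_force: [0.3, -1.0, 1.0]
grip_width: 0.281
time: 71.7
position: [0.6547, -0.1515, 0.2751]
tool_rot: [-0.123, -3.138, 0.002]
ft_force: [-0.7, -0.5, 1.1]
grip_width: 0.277
[ 0.65441134 -0.15185765  0.27574375]
red [([243, 95, 30, 31, 712], [0.5669, -0.1719, 0.078]), ([555, 104, 5, 20, 68], [0.596, 0.1629, 0.078])]
orange [([328, 95, 30, 30, 703], [0.5743, -0.0778, 0.078])]
yellow [([0, 74, 20, 50, 727], [0.5341, -0.4464, 0.078]), ([199, 96, 30, 31, 725], [0.5645, -0.2205, 0.078]), ([161, 106, 9, 11, 81], [0.5601, -0.2737, 0.078])]
g [([38.5, 37.5, 16.899999618530273], array([ 0.5773, -0.1181,  0.078 ])), ([74.5, 32.5, 16.899999618530273], array([ 0.5751, -0.0782,  0.078 ]))]
306 116
grey px area 755.0 [ 0.5776 -0.1194  0.078 ]
side [([248, 128, 15, 13, 80], [0.573, 0.415, 0.113]), ([332, 199, 29, 26, 650], [0.742, -0.064, 0.113])]
side red [([270, 175, 11, 7, 53], [0.5971, 0.1841, 0.078]), ([288, 253, 13, 12, 116], [0.5663, -0.1738, 0.078])]
side orange [([282, 228, 12, 9, 82], [0.5743, -0.078, 0.078])]
side yellow [([292, 266, 13, 15, 151], [0.5636, -0.2239, 0.078]), ([300, 288, 6, 16, 64], [0.5557, -0.2902, 0.078]), ([301, 370, 39, 50, 1352], [0.5256, -0.5206, 0.078])]
top [([256, 132, 37, 31, 786], [0.77, -0.001, 0.06]), ([151, 184, 19, 8, 95], [0.617, 0.376, 0.113]), ([152, 193, 20, 15, 228], [0.576, 0.373, 0.113]), ([143, 195, 7, 14, 67], [0.567, 0.423, 0.113])]
top red [([219, 191, 11, 11, 87], [0.5954, 0.1672, 0.078])]
top orange []
top yellow [([334, 201, 10, 10, 74], [0.5645, -0.2223, 0.078]), ([415, 210, 26, 21, 416], [0.5201, -0.5267, 0.078])]
```

```bash
python3 - <<'E'
from h import *
ctrl.close_job(); print(ctrl.get_state()['time'])
E
```

```text
the job is handed in; nothing more can be done
the job is handed in; nothing more can be done
```

The whole task was carried out and the job is handed in; the interface gave no verdict. The robot's clock read about 72 s at my last check.

**What I did**
- I hung the basket on the hook; my first close on the handle was too short, so I gripped it again.
- I stood yellow, red, grey and orange upright in pockets 3, 2, 1 and 0.
- I pushed the carriage home. The carriage had started about 15 mm in, so I drew it out once to check the stroke: 165.3 mm between the stops, against the nominal 165. I then pushed it home again.
- I held the button fully down (about 25 N) for roughly 7 s, released it, and drew the carriage out to its outer stop.

**Last checks**
- **Carriage:** the push plate's stripe was at y = -0.274 in the wrist view, and the outer stop was felt at -0.2748.
- **Pots:** all four caps were in their pockets and within 12 mm of the centre line. Grey sits about 5 mm to one side, against its pocket wall, but no tilt showed when I looked at it before the push. It shifted at or after placing; I don't know why.
- **Basket:** it was seen hanging on the hook after release. At the end its green patches were still at the hook in both the side and top views.
- **Bystanders:** the soap bottle and tip box were unmoved. I did not re-measure the reagent bottle, but the tool never came near it.

**Disagreements:** the wrist and top cameras differed by 2–3 mm on most objects. They differed by about 11 mm sideways on the hook tip. I allowed for both.

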